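# Leak-check the lid seam of a sample chamber with a sniffer wand

## Task

Draw the leak-detector wand out of its holster by its steel neck, lay it flat in the middle of the rest block, nose hanging over the side, and let go, then take it again by its blue handle. Holding the handle, guide the orange tip along the black lid seam from the green dot round the corner to the red dot, keeping it within 5 mm of the seam and no faster than 5 cm/s, without pressing on the chamber. Then lay the wand back on the middle of the rest block the same way and let go; never drop it, and do not disturb the other things on the bench.

Things in the scene. Friction and masses are not known exactly. Their poses are not given: they have to be found in the camera images.
- wand: Leak-detector wand, 0.2 kg. Blue box handle 100 x 28 wide x 32 high (mm); origin at the centre of its underside, x towards the nose, z up. Steel neck, 14 x 14, centred at z = 16, runs from x = 50 to 130; there the square nose (x 118 to 130, 14 wide) bends straight down to an orange cone, tip at x = 124, z = -60. Balances near x = 10. Starts in the holster, neck and nose outside.
- wand_tip (a point): Tip of the wand's orange cone, at (124, 0, -60) mm in the wand's frame.
- holster: Fixed grey holster: a tunnel with a clear roof on a pedestal, 56 wide, 135 high (mm). Origin on the bench under its middle; x points out of the open mouth at x = 55. Tunnel floor z = 90, roof underside z = 130, inner width 38, back wall x = -60. The wand's handle is wholly inside and comes out only through the mouth (along +x, 110 mm to clear it).
- rest: Fixed grey rest block with a black rubber top, 100 x 100 mm, 90 high; origin at the centre of its foot, z up. The wand's handle can lie flat on it with the nose hanging over any side.
- chamber: Fixed white sample chamber 130 (x) x 170 (y) x 60 high (mm); origin at the centre of its foot, x away from the robot, z up. A black seam runs round the metal lid on top, 12 mm in from the edge. A gauge tower stands at (28, -20), 38 across, top at z = 161. Green dot: start, on the front (-x) run of the seam; red dot: finish, on the left (+y) run.
- seam0 (a point): Point on the seam, start, by the green dot; at (-53, -52, 60) mm in the chamber's frame.
- seam1 (a point): Point on the seam, on the front run; at (-53, -27, 60) mm in the chamber's frame.
- seam2 (a point): Point on the seam, on the front run; at (-53, -2, 60) mm in the chamber's frame.
- seam3 (a point): Point on the seam, on the front run; at (-53, 23, 60) mm in the chamber's frame.
- seam4 (a point): Point on the seam, on the front run; at (-53, 48, 60) mm in the chamber's frame.
- seam5 (a point): Point on the seam, the corner; at (-53, 73, 60) mm in the chamber's frame.
- seam6 (a point): Point on the seam, on the left run; at (-28, 73, 60) mm in the chamber's frame.
- seam7 (a point): Point on the seam, on the left run; at (-3, 73, 60) mm in the chamber's frame.
- seam8 (a point): Point on the seam, finish, by the red dot; at (22, 73, 60) mm in the chamber's frame.
- bottle: Bystander: glass bottle, blue cap, 68 mm across, 160 high; origin at centre of its foot.
- jar: Bystander: white jar, orange cap, 64 mm across, 85 high; origin at centre of its foot.
- tiprack: Bystander: blue pipette-tip rack 70 x 90 x 53 mm; origin at centre of its foot.
- beaker: Bystander: clear beaker, 66 mm across, 80 high; origin at centre of its foot.
Not all that is in view belongs to the job. Leave any purple or yellow look-alike of the wand alone. There is more than one size of the chamber; the one meant has the size given above.

How it is judged (in metres and radians):
On the way, in this order (a step that is already met when the one before it is completed fails the run):
1. the wand is out of its holster and lies on the rest block, let go (horizontal distance between wand and rest below 0.035 m and z of wand in the frame of rest between 0.084 and 0.097 m and angle between wand's own z axis and vertical below 0.12 rad and linear speed of wand below 0.03 m/s and contact force between the fingers and wand below 0.1 N), for 0.2 s.
2. the wand, held by its blue handle, has its tip within 8 mm of seam point 0 (green dot) (distance between wand_tip and seam0 below 0.008 m and x of the grasp point in the frame of wand below 0.045 m and contact force between the fingers and wand above 0.5 N and linear speed of wand below 0.07 m/s).
3. the wand, held by its blue handle, has its tip within 8 mm of seam point 1 (distance between wand_tip and seam1 below 0.008 m and x of the grasp point in the frame of wand below 0.045 m and contact force between the fingers and wand above 0.5 N and linear speed of wand below 0.07 m/s).
4. the wand, held by its blue handle, has its tip within 8 mm of seam point 2 (distance between wand_tip and seam2 below 0.008 m and x of the grasp point in the frame of wand below 0.045 m and contact force between the fingers and wand above 0.5 N and linear speed of wand below 0.07 m/s).
5. the wand, held by its blue handle, has its tip within 8 mm of seam point 3 (distance between wand_tip and seam3 below 0.008 m and x of the grasp point in the frame of wand below 0.045 m and contact force between the fingers and wand above 0.5 N and linear speed of wand below 0.07 m/s).
6. the wand, held by its blue handle, has its tip within 8 mm of seam point 4 (distance between wand_tip and seam4 below 0.008 m and x of the grasp point in the frame of wand below 0.045 m and contact force between the fingers and wand above 0.5 N and linear speed of wand below 0.07 m/s).
7. the wand, held by its blue handle, has its tip within 8 mm of seam point 5 (distance between wand_tip and seam5 below 0.008 m and x of the grasp point in the frame of wand below 0.045 m and contact force between the fingers and wand above 0.5 N and linear speed of wand below 0.07 m/s).
8. the wand, held by its blue handle, has its tip within 8 mm of seam point 6 (distance between wand_tip and seam6 below 0.008 m and x of the grasp point in the frame of wand below 0.045 m and contact force between the fingers and wand above 0.5 N and linear speed of wand below 0.07 m/s).
9. the wand, held by its blue handle, has its tip within 8 mm of seam point 7 (distance between wand_tip and seam7 below 0.008 m and x of the grasp point in the frame of wand below 0.045 m and contact force between the fingers and wand above 0.5 N and linear speed of wand below 0.07 m/s).
10. the wand, held by its blue handle, has its tip within 8 mm of seam point 8 (red dot) (distance between wand_tip and seam8 below 0.008 m and x of the grasp point in the frame of wand below 0.045 m and contact force between the fingers and wand above 0.5 N and linear speed of wand below 0.07 m/s).
At the end, for the whole second after the job is handed in: The wand lies flat (within 7 degrees) and still on top of the rest block, let go, the middle of its handle within 35 mm of the block's middle (horizontal distance between wand and rest below 0.035 m and z of wand in the frame of rest between 0.084 and 0.097 m and angle between wand's own z axis and vertical below 0.12 rad and linear speed of wand below 0.03 m/s); the robot touches nothing.
It fails at once if the wand moves faster than 8 cm/s while its tip is within 8 mm of the seam points ((distance between wand_tip and seam0 below 0.008 m or distance between wand_tip and seam1 below 0.008 m or distance between wand_tip and seam2 below 0.008 m or distance between wand_tip and seam3 below 0.008 m or distance between wand_tip and seam4 below 0.008 m or distance between wand_tip and seam5 below 0.008 m or distance between wand_tip and seam6 below 0.008 m or distance between wand_tip and seam7 below 0.008 m or distance between wand_tip and seam8 below 0.008 m) and linear speed of wand above 0.08 m/s).
It fails at once if the wand presses on the chamber with more than 10 N (contact force between wand and chamber above 10 N).
It fails at once if the robot itself pushes the chamber (contact force between the arm and chamber above 10 N).
It fails at once if the wand is dropped on the bench (height (world z) of wand below 0.055 m).
It fails at once if another thing on the bench is moved more than 20 mm (distance of any of bottle, jar, tiprack, beaker from where it was at the start of the episode above 0.02 m).
It also fails if it takes over 72 s, if anything falls off the work surface, if the arm or the gripper's body presses on something with over 40 N, if the wrist force passes 120 N, or if a joint passes its speed limit or range.

## Robot

A 6-joint arm with a two-finger parallel gripper is mounted at the origin on the work surface. World frame = base frame: x ahead of the robot, y to its left, z up, the work surface at z = 0. Lengths are in mm, angles in rad, forces in N, time in s.
With the tool pointing down it reaches from about 275 to 750 mm from the base axis. Payload 10.2 kg.
Tool frame: the origin (TCP) lies between the finger pads; the fingertips stand 25 mm ahead of it and the grasp point (between the pads) lies 6 mm ahead of it; z points along the fingers, y is the line along which they close (so a half turn about z gives the same grasp; the last joint's range is limited). The gripper opens to 85 mm and grips with 20 to 120 N. Pads are 22 mm wide; open, the fingers measure 114 mm over their backs; the gripper's body (76 mm by 85 mm) begins 54 mm behind the grasp point. The pads swing forward as they close: fully open they stand 13 mm farther back than shut.
Start: joints at [0.928, 0.313, 1.498, -0, 1.331, -0.223], TCP at [213.991, 479.415, 256.294] pointing down, gripper open.
Joint ranges: [-2.94, 2.94], [-0.97, 2.17], [0.19, 2.56], [-1.23, 4.37], [0.02, 3.11], [-2.88, 2.88]. Speed limits (rad/s): [2.39, 2.39, 3.01, 3.14, 3.14, 3.14].

## Interface

Orientations are given as a unit quaternion [w, x, y, z].
In Python, from rig import ctrl, eyes, finish_job gives the robot as it stands.
- The arm moves only by the tool step_arm, never from a script. Its argument "increments" is a list of rows, each an object of numbers: "dx", "dy", "dz": the shift along the tool's x, y, z in units of 25 mm (1.0 is 25 mm); "wx", "wy", "wz": the turn, a rotation vector about the tool's x, y, z in units of 6 degrees (1.0 is 6 degrees). A call has 1 to 5 rows; each row shifts and turns the commanded pose from where the row before left it, along the tool's axes as they then stand; what a row does not reach is not made up. A row lasts 1/10 s, in which the tool goes at most 50 mm and 8.59 degrees, less where a joint would pass 70% of its speed; a pose out of reach is approached as far as the arm can. A call is refused whole if a number of a shift passes 1 or a number of a turn 1, either way. A call with a gripper value outside its range is refused whole. "fingers" is the finger opening in mm, from 0 to 85.4, set as the call begins (left out, the last holds). The fingers move at their own pace and stop on an object; "squeeze" is the grip in N (left out, the last holds). Time passes only in rows, so rows that do not move let the fingers close. It gives the time, the measured TCP pose, the force, the opening and the grip force at its end, in the units of the state.
- ctrl.sense(): the state, without advancing time (a new reading comes with each control period).
- eyes.capture(name): name is "side" or "top" or "wrist"; returns a dict with "frame" (480x640x3 uint8, blue, green, red), "fx", "fy", "cx", "cy" (pixels), "k1" (the pictures are not rectified: a ray, as slopes to the right and down, at radius r is drawn at 1 + k1 r^2 times it, then the intrinsics apply), "R" (3x3) and "t" (3): a world point X has camera coordinates R X + t; the wrist camera has in their place "tool_from_camera" (4x4, takes a point from camera to tool coordinates, whose origin is the TCP and whose axes are the flange's). Camera axes: x right, y down, z forward; pixel columns grow to the right and rows downward; lengths in mm; the calibration is good to about 2 mm. A picture is of the moment at which its call begins: read the wrist's pose just before it. There is no depth.
- finish_job(): hands the job in; it is judged then, once.
Trained networks look in the newest picture that a camera, given by its name, has taken for a name from the list of things; names that differ only in an ending like _2 or _b are one class to them, and where a whole thing is asked for, a point or a joint stands for the part that bears it (a point fixed in the world has none). Each returns a list of dicts, best first, with "p" (0 to 1); they miss things now and then, are a little off and sometimes report something else, mostly with a low value. They report only what shows in the picture. A call takes as long as a camera call. They do not tell look-alikes from the thing itself.
- eyes.cut_out(camera, label): "mask" (480x640 bool, what is visible of it).
- eyes.landmark_of(camera, label): "point" ([x, y, z] in mm, in the coordinates of the camera as it stood for that picture, good to about 4 mm: a listed point, or the origin of a listed thing).
The state is a dict: "time_s": time; "joints": joint angles; "dq": joint speeds; "tau": joint torques, N m; "eef_pos": TCP position; "ee_rot": TCP orientation; "force": force on the tool from outside, world axes, zero at the start; "wrist_torque": the same for the moment, N m; "grip_width": opening from 0.0 (shut) to 1.0 (fully open); "grip_force": force on a finger pad.
Only numpy, scipy, OpenCV 4.12 (cv2) and the standard library are available. Lean on these libraries where they do the work, as an engineer would, in place of code of your own. Each camera call takes 0.05 s, during which the arm holds its last target. There are 200 camera calls.

## Working session

There is one attempt and no reset: what is moved stays moved. The work goes in short steps, Python scripts to look and compute and a tool call to move; the robot and the scene stay as the last step left them, time stands still between calls to the robot, and variables do not carry over. Pictures are saved under pics/ and viewed, at most 10 in all, crops included, and the job is handed in when it is done.

Besides the shell and the picture viewer there is one more tool, called by a JSON object that holds its "api" and its "payload", one argument or row to a line. step_arm: Moves the arm, as the interface text tells. Its arguments: {"type":"object","properties":{"increments":{"type":"array"},"fingers":{"type":"number"},"squeeze":{"type":"number"}},"required":["increments"]}

```bash
mkdir -p pics; ls
cat > h.py <<'E'
import numpy as np, cv2
from rig import ctrl, eyes, finish_job
from scipy.spatial.transform import Rotation as Rn
def rot(s): q=s['ee_rot']; return Rn.from_quat([q[1],q[2],q[3],q[0]])
def w2c(c,s):  # returns R,t world->cam
    if 'R' in c: return np.array(c['R']),np.array(c['t'])
    T=np.eye(4);T[:3,:3]=rot(s).as_matrix();T[:3,3]=s['eef_pos']
    M=np.linalg.inv(T@np.array(c['tool_from_camera']));return M[:3,:3],M[:3,3]
def shot(name,fn=None):
    s=ctrl.sense();c=eyes.capture(name)
    if fn: cv2.imwrite('pics/'+fn,c['frame'])
    R,t=w2c(c,s);c['Rw'],c['tw']=R,t;return c
def ray(c,px):
    d=np.array([(px[0]-c['cx'])/c['fx'],(px[1]-c['cy'])/c['fy']]);u=d.copy()
    for _ in range(20):u=d/(1+c['k1']*(u@u))
    v=c['Rw'].T@np.array([u[0],u[1],1]);o=-c['Rw'].T@c['tw'];return o,v/np.linalg.norm(v)
def proj(c,X):
    p=c['Rw']@np.array(X,float)+c['tw'];u=p[:2]/p[2];u=u*(1+c['k1']*(u@u));return np.array([u[0]*c['fx']+c['cx'],u[1]*c['fy']+c['cy']])
def onz(c,px,z): o,v=ray(c,px);return o+v*(z-o[2])/v[2]
def tri(L):
    A=np.zeros((3,3));b=np.zeros(3)
    for c,px in L:
        o,v=ray(c,px);P=np.eye(3)-np.outer(v,v);A+=P;b+=P@o
    return np.linalg.solve(A,b)
def lm(c,cam,l,n=3): return [(round(d['p'],2),np.round(c['Rw'].T@(np.array(d['point'])-c['tw'])).tolist()) for d in eyes.landmark_of(cam,l)[:n]]
E
python3 - <<'E'
from h import *
print(ctrl.sense())
for cam in('side','top'):
    c=shot(cam,cam+'0.png'); print(cam,(-c['Rw'].T@c['tw']).round(),c['k1'],c['fx'])
    for l in ['wand','wand_tip','holster','rest','chamber','seam0','seam5','seam8','bottle','jar','tiprack','beaker']: print(l,lm(c,cam,l))
E
```

```text
pics
{'time_s': 0.0, 'joints': array([ 9.27602827e-01,  3.13437178e-01,  1.49845412e+00,  1.35477108e-05,
        1.33099230e+00, -2.23406811e-01]), 'dq': array([-2.30993492e-06,  2.59520177e-04, -1.61907226e-05,  5.69865148e-05,
       -1.62125233e-03, -2.63168268e-04]), 'tau': array([-2.41716014e-03, -4.12272227e+01, -2.59735876e+01, -3.80715319e-04,
        4.29184962e-03,  7.31015717e-06]), 'eef_pos': array([213.84222137, 479.2236869 , 255.73520106]), 'ee_rot': array([-2.76984371e-04,  2.08357120e-01,  9.78052603e-01, -5.83058845e-04]), 'force': array([ 0.35711181,  0.41714512, -0.00256279]), 'wrist_torque': array([ 0.00324947, -0.01154804, -0.03772517]), 'grip_force': 0.0, 'grip_width': 0.9985758118447031}
side [  43. 1059.  982.] -0.05836009257339836 611.1981033873072
wand [(0.81, [379.0, 518.0, 10.0]), (0.73, [395.0, 178.0, -4.0])]
wand_tip [(0.71, [549.0, 318.0, 25.0]), (0.68, [280.0, 428.0, 11.0])]
holster [(0.78, [557.0, 443.0, -4.0])]
rest [(0.94, [599.0, 9.0, -0.0])]
chamber [(0.81, [529.0, -257.0, 1.0])]
seam0 [(0.98, [472.0, -216.0, 56.0]), (0.95, [487.0, -318.0, 58.0])
[... 565 characters left out ...]
.0, 426.0, 14.0]), (0.72, [546.0, 312.0, 27.0]), (0.71, [446.0, -51.0, 15.0])]
holster [(0.84, [561.0, 441.0, -2.0]), (0.62, [483.0, -298.0, 61.0])]
rest [(0.71, [597.0, 7.0, 1.0])]
chamber [(0.89, [532.0, -256.0, 0.0]), (0.68, [231.0, -348.0, 0.0])]
seam0 [(0.97, [194.0, -430.0, 76.0]), (0.96, [474.0, -222.0, 57.0]), (0.96, [220.0, -250.0, 73.0])]
seam5 [(0.97, [194.0, -430.0, 76.0]), (0.96, [474.0, -222.0, 57.0]), (0.96, [220.0, -250.0, 73.0])]
seam8 [(0.97, [194.0, -430.0, 76.0]), (0.96, [474.0, -222.0, 57.0]), (0.96, [220.0, -250.0, 73.0])]
bottle [(0.66, [750.0, 217.0, -4.0])]
jar [(0.62, [748.0, -240.0, 0.0])]
tiprack [(0.83, [388.0, 168.0, -4.0])]
beaker [(0.79, [773.0, -41.0, -1.0])]
```

View pics/top0.png

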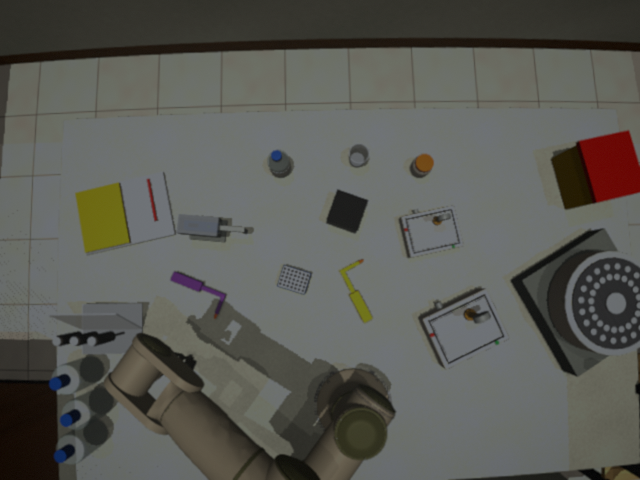

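View pics/side0.png

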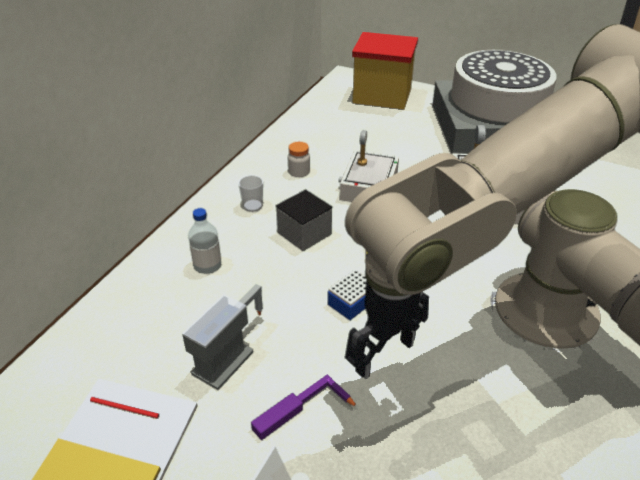

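Top view: the holster is at (200,226) with its mouth to the right and the neck at (247,230). The purple (195,285) and yellow (358,290) wands are look-alikes. The rest is at (346,211). There are two chambers, at (432,231) and (465,325). The upper one is smaller, with its seam at about z=57, so it fits 130x170x60. I'll confirm that in a crop.

Run:
```python
from h import *
c=shot('top')
f=c['frame']
a=cv2.resize(f[195:375,385:515],None,fx=3,fy=3,interpolation=2); b=cv2.resize(f[195:255,165:275],None,fx=3.6,fy=3.6,interpolation=2)
H=max(a.shape[0],b.shape[0]);o=np.zeros((H,a.shape[1]+b.shape[1],3),np.uint8);o[:a.shape[0],:a.shape[1]]=a;o[:b.shape[0],a.shape[1]:]=b
o=cv2.convertScaleAbs(o,alpha=1.5);print(o.shape);cv2.imwrite('pics/crop1.png',o)
for l in['chamber','rest','holster']:
  for d in eyes.cut_out('top',l)[:2]:
    m=d['mask'].astype(np.uint8);r=cv2.minAreaRect(cv2.findNonZero(m));print(l,round(d['p'],2),r)
    z={'chamber':60,'rest':90,'holster':135}[l]
    P=np.array([onz(c,p,z)[:2] for p in cv2.boxPoints(r)]);print(P.round().tolist(),np.linalg.norm(np.diff(P,axis=0),axis=1).round())
```

```text
(540, 786, 3)
chamber 0.76 ((461.8710632324219, 326.06109619140625), (64.78373718261719, 76.10424041748047), 64.65382385253906)
[[281.0, -190.0], [373.0, -407.0], [192.0, -486.0], [103.0, -268.0]] [236. 198. 235.]
chamber 0.67 ((430.4615478515625, 229.8076934814453), (45.302825927734375, 57.06979751586914), 78.69007110595703)
[[587.0, -154.0], [618.0, -331.0], [479.0, -351.0], [450.0, -176.0]] [179. 140. 178.]
rest 0.36 ((232.50277709960938, 228.94752502441406), (27.278034210205078, 4.993089199066162), 3.012787342071533)
[[543.0, 391.0], [558.0, 390.0], [551.0, 308.0], [536.0, 309.0]] [15. 82. 15.]
holster 0.75 ((200.90594482421875, 227.44061279296875), (50.24938201904297, 24.57741928100586), 5.710593223571777)
[[522.0, 511.0], [594.0, 504.0], [575.0, 357.0], [504.0, 364.0]] [ 72. 149.  72.]
holster 0.52 ((420.7500305175781, 165.24998474121094), (19.798988342285156, 26.16295051574707), 45.0)
[[712.0, -166.0], [767.0, -224.0], [724.0, -263.0], [669.0, -205.0]] [80. 59. 80.]
```

View pics/crop1.png

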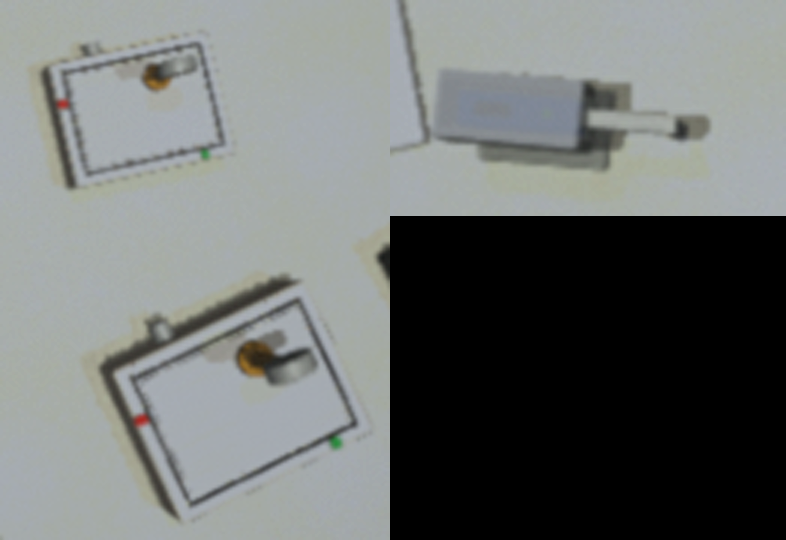

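The upper chamber, crop (135,110), measures about 179x140 mm including its sides. That matches 170x130, while the lower one is about 235x198, so I'm taking the upper one. Red is on its left run and green on its front run. Next I'll approach the neck for close views.

```bash
cat >> h.py <<'E'
def yawy(s): y=rot(s).as_matrix()[:,1];return np.degrees(np.arctan2(y[1],y[0]))
def plan(target,yaw=None,n=None,vmax=25.,start=None,y0=None):
    s=ctrl.sense();p=np.array(s['eef_pos'] if start is None else start,float);y0=yawy(s) if y0 is None else y0;yaw=y0 if yaw is None else yaw
    D=np.array(target,float)-p
    if n is None:n=int(max(np.ceil(np.linalg.norm(D)/vmax),np.ceil(abs(yaw-y0)/6),1))
    for i in range(n):
        a=np.radians(y0+(yaw-y0)*i/n);Y=np.array([np.cos(a),np.sin(a),0]);X=np.array([-Y[1],Y[0],0])
        d=D/n/25
        r=dict(dx=round(float(X@d),2),dy=round(float(Y@d),2),dz=round(float(-d[2]),2))
        if abs(yaw-y0)>.1:r['wz']=round(float(-(yaw-y0)/n/6),2)
        print(i,{k:v for k,v in r.items() if v})
E
python3 - <<'E'
from h import *
c=shot('wrist');print(np.array(c['tool_from_camera']).round(2),c['fx'])
plan([520,370,270],-5,n=15)
E
```

```text
[[  -0.     -0.97   -0.26   64.46]
 [   1.     -0.      0.     -0.37]
 [  -0.     -0.26    0.97 -117.94]
 [   0.      0.      0.      1.  ]] 401.32101217997473
0 {'dx': -0.86, 'dy': 0.07, 'dz': -0.04, 'wz': 0.79}
1 {'dx': -0.86, 'dy': 0.14, 'dz': -0.04, 'wz': 0.79}
2 {'dx': -0.84, 'dy': 0.21, 'dz': -0.04, 'wz': 0.79}
3 {'dx': -0.82, 'dy': 0.28, 'dz': -0.04, 'wz': 0.79}
4 {'dx': -0.8, 'dy': 0.34, 'dz': -0.04, 'wz': 0.79}
5 {'dx': -0.76, 'dy': 0.41, 'dz': -0.04, 'wz': 0.79}
6 {'dx': -0.73, 'dy': 0.47, 'dz': -0.04, 'wz': 0.79}
7 {'dx': -0.69, 'dy': 0.53, 'dz': -0.04, 'wz': 0.79}
8 {'dx': -0.64, 'dy': 0.58, 'dz': -0.04, 'wz': 0.79}
9 {'dx': -0.59, 'dy': 0.63, 'dz': -0.04, 'wz': 0.79}
10 {'dx': -0.54, 'dy': 0.68, 'dz': -0.04, 'wz': 0.79}
11 {'dx': -0.48, 'dy': 0.72, 'dz': -0.04, 'wz': 0.79}
12 {'dx': -0.42, 'dy': 0.76, 'dz': -0.04, 'wz': 0.79}
13 {'dx': -0.35, 'dy': 0.79, 'dz': -0.04, 'wz': 0.79}
14 {'dx': -0.29, 'dy': 0.82, 'dz': -0.04, 'wz': 0.79}
```

{"api": "step_arm", "payload": {
  "increments": [
    {"dx": -0.86, "dy": 0.07, "dz": -0.04, "wz": 0.79},
    {"dx": -0.86, "dy": 0.14, "dz": -0.04, "wz": 0.79},
    {"dx": -0.84, "dy": 0.21, "dz": -0.04, "wz": 0.79},
    {"dx": -0.82, "dy": 0.28, "dz": -0.04, "wz": 0.79},
    {"dx": -0.8, "dy": 0.34, "dz": -0.04, "wz": 0.79}
  ],
  "fingers": 50
}}

```text
invalid input at $.increments[0]: expected keys dx, dy, dz, wx, wy, wz
```

{"api": "step_arm", "payload": {
  "increments": [
    {"dx": -0.76, "dy": 0.41, "dz": -0.04, "wz": 0.79},
    {"dx": -0.73, "dy": 0.47, "dz": -0.04, "wz": 0.79},
    {"dx": -0.69, "dy": 0.53, "dz": -0.04, "wz": 0.79},
    {"dx": -0.64, "dy": 0.58, "dz": -0.04, "wz": 0.79},
    {"dx": -0.59, "dy": 0.63, "dz": -0.04, "wz": 0.79}
  ]
}}

```text
invalid input at $.increments[0]: expected keys dx, dy, dz, wx, wy, wz
```

{"api": "step_arm", "payload": {
  "increments": [
    {"dx": -0.54, "dy": 0.68, "dz": -0.04, "wz": 0.79},
    {"dx": -0.48, "dy": 0.72, "dz": -0.04, "wz": 0.79},
    {"dx": -0.42, "dy": 0.76, "dz": -0.04, "wz": 0.79},
    {"dx": -0.35, "dy": 0.79, "dz": -0.04, "wz": 0.79},
    {"dx": -0.29, "dy": 0.82, "dz": -0.04, "wz": 0.79}
  ]
}}

```text
invalid input at $.increments[0]: expected keys dx, dy, dz, wx, wy, wz
```

Run:
```python
from h import *
s=ctrl.sense();print(s['time_s'],s['eef_pos'],yawy(s))
c=shot('wrist','w1.png')
for l in ['wand','wand_tip','holster','rest']: print(l,lm(c,'wrist',l))
```

```text
1.55 [213.9963326  479.41879306 256.30398135] 65.94769145393457
wand [(0.61, [382.0, 518.0, 12.0])]
wand_tip [(0.59, [281.0, 424.0, 15.0])]
holster []
rest []
```

View pics/w1.png

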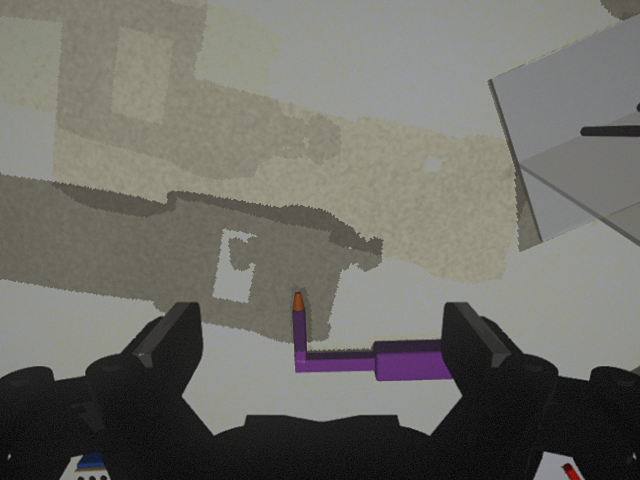

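The arm did not move, because every row needs all six keys. The picture shows only the purple look-alike at (300,300)-(450,370). I'll resend the moves.

{"api": "step_arm", "payload": {
  "increments": [
    {"dx": -0.86, "dy": 0.07, "dz": -0.04, "wx": 0, "wy": 0, "wz": 0.79},
    {"dx": -0.86, "dy": 0.14, "dz": -0.04, "wx": 0, "wy": 0, "wz": 0.79},
    {"dx": -0.84, "dy": 0.21, "dz": -0.04, "wx": 0, "wy": 0, "wz": 0.79},
    {"dx": -0.82, "dy": 0.28, "dz": -0.04, "wx": 0, "wy": 0, "wz": 0.79},
    {"dx": -0.8, "dy": 0.34, "dz": -0.04, "wx": 0, "wy": 0, "wz": 0.79}
  ],
  "fingers": 50
}}

```text
time_s: 2.3
eef_pos: [316.9, 442.8, 261.4]
ee_rot: [0.0, 0.406, 0.914, 0.0]
force: [-0.9, -0.6, -0.6]
grip_width: 0.586
grip_force: 0.0
```

{"api": "step_arm", "payload": {
  "increments": [
    {"dx": -0.76, "dy": 0.41, "dz": -0.04, "wx": 0, "wy": 0, "wz": 0.79},
    {"dx": -0.73, "dy": 0.47, "dz": -0.04, "wx": 0, "wy": 0, "wz": 0.79},
    {"dx": -0.69, "dy": 0.53, "dz": -0.04, "wx": 0, "wy": 0, "wz": 0.79},
    {"dx": -0.64, "dy": 0.58, "dz": -0.04, "wx": 0, "wy": 0, "wz": 0.79},
    {"dx": -0.59, "dy": 0.63, "dz": -0.04, "wx": 0, "wy": 0, "wz": 0.79}
  ]
}}

```text
time_s: 2.8
eef_pos: [418.9, 406.3, 266.3]
ee_rot: [-0.0, 0.585, 0.811, -0.0]
force: [-0.5, 0.6, 0.6]
grip_width: 0.581
grip_force: 0.0
```

{"api": "step_arm", "payload": {
  "increments": [
    {"dx": -0.54, "dy": 0.68, "dz": -0.04, "wx": 0, "wy": 0, "wz": 0.79},
    {"dx": -0.48, "dy": 0.72, "dz": -0.04, "wx": 0, "wy": 0, "wz": 0.79},
    {"dx": -0.42, "dy": 0.76, "dz": -0.04, "wx": 0, "wy": 0, "wz": 0.79},
    {"dx": -0.35, "dy": 0.79, "dz": -0.04, "wx": 0, "wy": 0, "wz": 0.79},
    {"dx": -0.29, "dy": 0.82, "dz": -0.04, "wx": 0, "wy": 0, "wz": 0.79}
  ]
}}

```text
time_s: 3.3
eef_pos: [520.8, 369.5, 271.2]
ee_rot: [-0.0, 0.739, 0.673, -0.0]
force: [0.8, 0.2, -0.0]
grip_width: 0.591
grip_force: 0.0
```

Run:
```python
from h import *
s=ctrl.sense();print(s['time_s'],s['eef_pos'],yawy(s))
c=shot('wrist','w2.png')
for l in ['wand','wand_tip','holster','rest']: print(l,lm(c,'wrist',l))
```

```text
3.3 [520.79572911 369.52179208 271.22792365] -5.349910318140482
wand [(0.61, [382.0, 516.0, 13.0])]
wand_tip [(0.94, [282.0, 425.0, 18.0]), (0.58, [552.0, 318.0, 31.0])]
holster [(0.92, [558.0, 445.0, 4.0])]
rest []
```

View pics/w2.png

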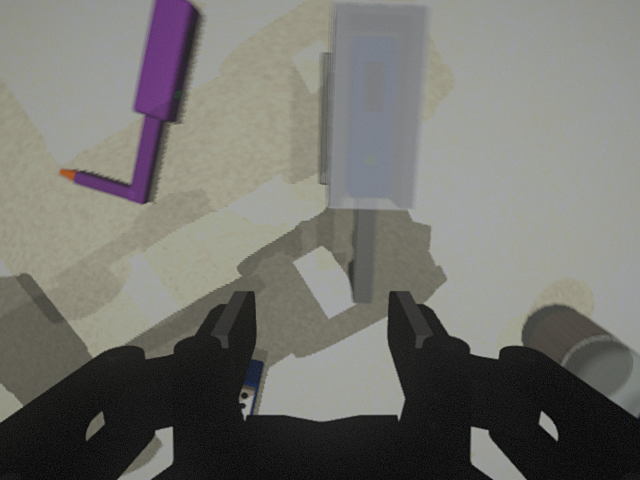

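Wrist view: the wand's neck runs from (366,208) at the mouth to (363,302) at the nose end, and the blue handle shows through the roof at (374,40)-(370,195). The purple look-alike is to the left. The tip height is about 27 to 31 against 30 expected, which is consistent.

Run:
```python
from h import *
c=shot('wrist')
for z in(113,):
  for p in [(363.5,302),(364.5,250),(366,212)]: print(p,onz(c,p,z).round(1))
for p in [(376,38),(371,195),(353,37),(396,38),(349,195),(392,195)]: print(p,onz(c,p,122).round(1))
for p in [(334,5),(427,5),(413,208),(329,208)]: print(p,onz(c,p,135).round(1))
# edges of the neck rows
g=cv2.cvtColor(c['frame'],cv2.COLOR_BGR2GRAY).astype(float)
for r in range(220,300,12): print(r,g[r,345:385:1].astype(int).tolist())
t=shot('top');sd=shot('side')
# triangulate nose end top: match from top view via dominance of proj
for P in [onz(c,(363.5,302),113)]: print('top',proj(t,P),'side',proj(sd,P))
cv2.imwrite('pics/x.png',cv2.resize(sd['frame'][270:390,180:280],None,fx=5,fy=5,interpolation=2))
```

```text
(363.5, 302) [546.6 312.4 113. ]
(364.5, 250) [549.8 352.5 113. ]
(366, 212) [552.5 380.  113. ]
(376, 38) [564.5 489.3 122. ]
(371, 195) [555.7 393.  122. ]
(353, 37) [550.5 491.1 122. ]
(396, 38) [576.7 488.3 122. ]
(349, 195) [541.  394.3 122. ]
(392, 195) [569.7 391.8 122. ]
(334, 5) [539.7 506.3 135. ]
(427, 5) [592.9 501.9 135. ]
(413, 208) [580.7 384.3 135. ]
(329, 208) [526.9 389.1 135. ]
220 [113, 116, 115, 110, 115, 113, 116, 114, 112, 95, 53, 74, 99, 98, 98, 97, 96, 100, 99, 97, 97, 94, 95, 95, 97, 95, 92, 97, 96, 96, 97, 106, 114, 116, 109, 112, 111, 112, 112, 113]
232 [115, 114, 112, 113, 115, 114, 112, 109, 91, 67, 60, 98, 98, 96, 93, 96, 98, 97, 96, 95, 98, 96, 96, 94, 95, 97, 94, 96, 95, 93, 95, 112, 110, 113, 115, 113, 114, 112, 113, 114]
244 [114, 116, 113, 114, 116, 113, 93, 93, 89, 52, 67, 96, 99, 94, 96, 95, 98, 95, 96, 96, 97, 95, 95, 95, 96, 94, 96, 95, 94, 96, 110, 110, 109, 108, 111, 113, 110, 112, 109, 109]
256 [100, 114, 113, 112, 110, 112, 111, 113, 76, 52, 84, 97, 95, 94, 93, 91, 96, 95, 93, 95, 93, 94, 96, 92, 94, 92, 93, 91, 93, 100, 113, 113, 112, 112, 112, 112, 114, 112, 110, 111]
268 [112, 117, 112, 68, 50, 54, 53, 53, 56, 67, 98, 97, 94, 92, 94, 96, 93, 92, 95, 94, 94, 93, 94, 94, 93, 92, 94, 94, 95, 104, 108, 111, 109, 110, 107, 110, 113, 114, 112, 114]
280 [163, 167, 166, 163, 97, 52, 46, 51, 58, 87, 96, 94, 94, 92, 93, 93, 91, 93, 92, 91, 93, 88, 90, 90, 93, 95, 93, 94, 104, 112, 113, 111, 112, 112, 111, 110, 112, 112, 110, 110]
292 [162, 162, 164, 164, 164, 163, 138, 58, 64, 95, 92, 93, 91, 93, 95, 89, 92, 90, 91, 91, 93, 92, 92, 90, 92, 91, 91, 98, 109, 108, 115, 114, 114, 115, 112, 112, 111, 110, 109, 111]
top [243.61583812 227.89818701] side [257.56214958 283.72338105]
```

View pics/x.png

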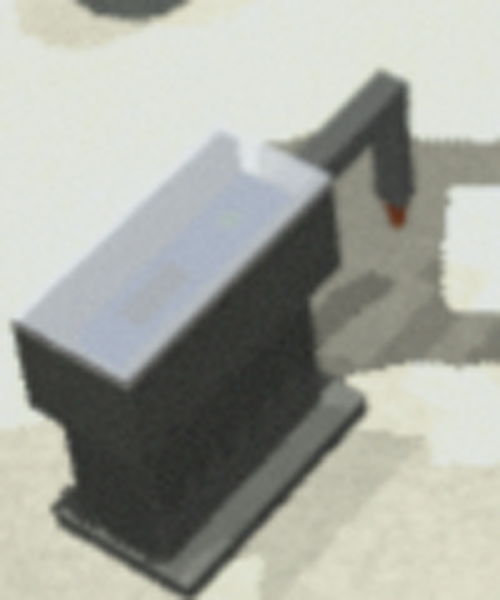

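The side view puts the nose end at (259,285) against a predicted (257.6,283.7), so the neck height is confirmed. The grasp point is (549.7,345.3).

Run:
```python
from h import *
plan([549.7,345.3,200],n=4);print();plan([549.7,345.3,112],start=[549.7,345.3,200],n=5)
```

```text
0 {'dx': -0.22, 'dy': 0.33, 'dz': 0.72}
1 {'dx': -0.22, 'dy': 0.33, 'dz': 0.72}
2 {'dx': -0.22, 'dy': 0.33, 'dz': 0.72}
3 {'dx': -0.22, 'dy': 0.33, 'dz': 0.72}

0 {'dz': 0.7}
1 {'dz': 0.7}
2 {'dz': 0.7}
3 {'dz': 0.7}
4 {'dz': 0.7}
```

{"api": "step_arm", "payload": {
  "increments": [
    {"dx": -0.22, "dy": 0.33, "dz": 0.72, "wx": 0, "wy": 0, "wz": 0},
    {"dx": -0.22, "dy": 0.33, "dz": 0.72, "wx": 0, "wy": 0, "wz": 0},
    {"dx": -0.22, "dy": 0.33, "dz": 0.72, "wx": 0, "wy": 0, "wz": 0},
    {"dx": -0.22, "dy": 0.33, "dz": 0.72, "wx": 0, "wy": 0, "wz": 0},
    {"dx": 0, "dy": 0, "dz": 0, "wx": 0, "wy": 0, "wz": 0}
  ],
  "fingers": 50
}}

```text
time_s: 4.2
eef_pos: [550.3, 344.3, 196.9]
ee_rot: [-0.001, 0.738, 0.675, -0.002]
force: [0.8, 0.5, -0.2]
grip_width: 0.586
grip_force: 0.0
```

Run:
```python
from h import *
s=ctrl.sense();c=shot('wrist','w3.png');print(s['eef_pos'],yawy(s))
g=cv2.cvtColor(c['frame'],cv2.COLOR_BGR2GRAY)
cv2.imwrite('pics/w3.png',c['frame'])
X=np.array([549.7,345.3,113]);d=np.array([-.093,-.9957,0]);n=np.array([.9957,-.093,0])
for k in(-30,-15,0,20):
  print(k,proj(c,X+k*d).round(),proj(c,X+k*d+7*n).round(),proj(c,X+k*d-7*n).round())
  r=int(proj(c,X+k*d)[1]);x0=int(proj(c,X+k*d)[0]);print(r,x0-25,g[r,x0-25:x0+26].tolist())
```

```text
[550.27475128 344.31604297 196.90190661] -5.165422425286901
-30 [319. 203.] [333. 204.] [305. 203.]
203 294 [153, 152, 157, 160, 161, 161, 161, 161, 160, 163, 160, 133, 133, 131, 132, 133, 133, 133, 135, 135, 132, 132, 132, 135, 135, 137, 134, 136, 134, 135, 131, 109, 104, 108, 105, 77, 75, 74, 80, 85, 88, 89, 90, 92, 90, 91, 88, 86, 93, 108, 110]
-15 [319. 232.] [333. 232.] [305. 232.]
232 293 [96, 99, 98, 101, 100, 107, 100, 98, 98, 100, 101, 94, 70, 74, 75, 73, 72, 73, 72, 73, 74, 72, 73, 73, 72, 72, 76, 70, 75, 70, 73, 72, 72, 74, 74, 73, 73, 73, 73, 89, 90, 91, 89, 93, 112, 111, 110, 109, 109, 106, 107]
0 [319. 260.] [332. 260.] [306. 260.]
259 293 [99, 97, 98, 101, 100, 100, 101, 97, 98, 98, 97, 86, 64, 60, 62, 64, 72, 75, 72, 73, 72, 69, 76, 72, 72, 72, 73, 74, 72, 69, 71, 69, 70, 73, 71, 71, 69, 69, 87, 106, 104, 109, 110, 113, 109, 108, 109, 108, 109, 109, 107]
20 [319. 295.] [332. 295.] [306. 295.]
295 293 [112, 117, 114, 114, 113, 109, 102, 112, 154, 163, 167, 143, 86, 85, 86, 85, 83, 84, 85, 83, 88, 83, 85, 85, 86, 82, 83, 85, 84, 87, 83, 85, 83, 87, 82, 84, 82, 110, 163, 164, 163, 160, 161, 161, 161, 162, 161, 161, 161, 166, 162]
```

View pics/w3.png

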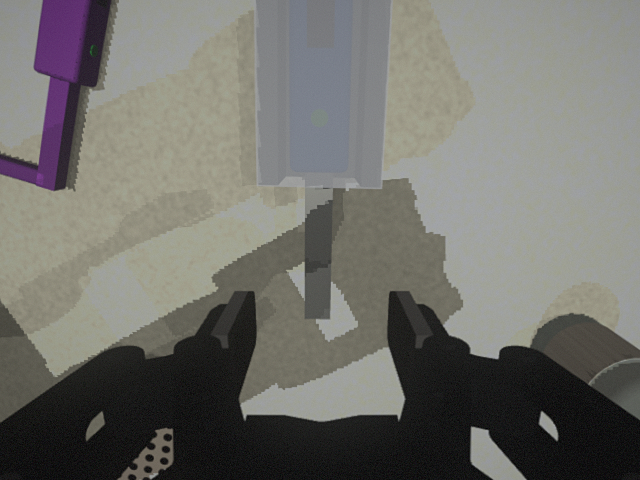

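The neck is centred as predicted: its top face spans cols 305-332, its end is at row 319 and the holster mouth is at row 188. Two heights agree, so I'm descending to grip.

{"api": "step_arm", "payload": {
  "increments": [
    {"dx": 0, "dy": 0, "dz": 0.8, "wx": 0, "wy": 0, "wz": 0},
    {"dx": 0, "dy": 0, "dz": 0.8, "wx": 0, "wy": 0, "wz": 0},
    {"dx": 0, "dy": 0, "dz": 0.8, "wx": 0, "wy": 0, "wz": 0},
    {"dx": 0, "dy": 0, "dz": 0.6, "wx": 0, "wy": 0, "wz": 0},
    {"dx": 0, "dy": 0, "dz": 0.4, "wx": 0, "wy": 0, "wz": 0}
  ]
}}

```text
time_s: 4.75
eef_pos: [550.6, 345.5, 114.1]
ee_rot: [0.0, 0.738, 0.675, 0.0]
force: [0.0, 1.2, 0.5]
grip_width: 0.584
grip_force: 0.0
```

{"api": "step_arm", "payload": {
  "increments": [
    {"dx": 0, "dy": 0, "dz": 0, "wx": 0, "wy": 0, "wz": 0},
    {"dx": 0, "dy": 0, "dz": 0, "wx": 0, "wy": 0, "wz": 0},
    {"dx": 0, "dy": 0, "dz": 0, "wx": 0, "wy": 0, "wz": 0},
    {"dx": 0, "dy": 0, "dz": 0, "wx": 0, "wy": 0, "wz": 0},
    {"dx": 0, "dy": 0, "dz": 0, "wx": 0, "wy": 0, "wz": 0}
  ],
  "fingers": 0,
  "squeeze": 80
}}

```text
time_s: 5.25
eef_pos: [551.3, 345.2, 115.3]
ee_rot: [0.0, 0.738, 0.675, 0.001]
force: [-0.7, 0.1, 5.0]
grip_width: 0.142
grip_force: 78.4
```

{"api": "step_arm", "payload": {
  "increments": [
    {"dx": 0, "dy": 0, "dz": -0.1, "wx": 0, "wy": 0, "wz": 0},
    {"dx": -0.3, "dy": 0, "dz": 0, "wx": 0, "wy": 0, "wz": 0},
    {"dx": -0.6, "dy": 0, "dz": 0, "wx": 0, "wy": 0, "wz": 0},
    {"dx": -0.6, "dy": 0, "dz": 0, "wx": 0, "wy": 0, "wz": 0},
    {"dx": -0.6, "dy": 0, "dz": 0, "wx": 0, "wy": 0, "wz": 0}
  ]
}}

```text
time_s: 5.75
eef_pos: [545.8, 291.6, 116.3]
ee_rot: [-0.0, 0.738, 0.675, -0.001]
force: [-0.2, -0.1, -0.7]
grip_width: 0.146
grip_force: 77.9
```

Run:
```python
from h import *
c=shot('wrist','w4.png')
```

```text
(no output)
```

View pics/w4.png

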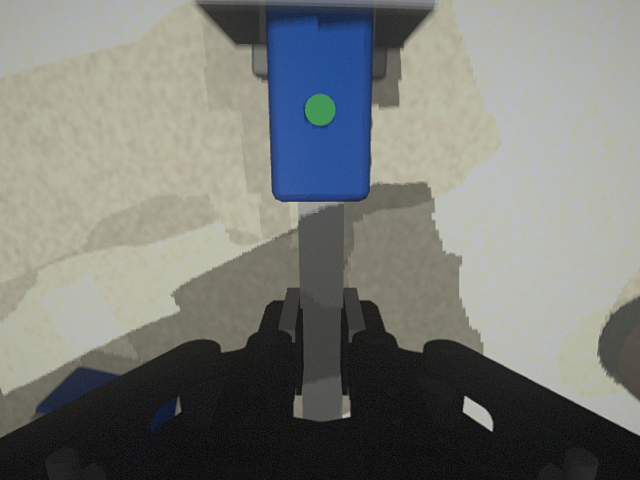

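The wand follows straight out of the mouth: handle front edge at row 200, neck centred at col 320. I'll continue pulling.

{"api": "step_arm", "payload": {
  "increments": [
    {"dx": -0.7, "dy": 0, "dz": 0, "wx": 0, "wy": 0, "wz": 0},
    {"dx": -0.7, "dy": 0, "dz": 0, "wx": 0, "wy": 0, "wz": 0},
    {"dx": -0.7, "dy": 0, "dz": 0, "wx": 0, "wy": 0, "wz": 0},
    {"dx": -0.7, "dy": 0, "dz": 0, "wx": 0, "wy": 0, "wz": 0},
    {"dx": -0.3, "dy": 0, "dz": 0, "wx": 0, "wy": 0, "wz": 0}
  ]
}}

```text
time_s: 6.3
eef_pos: [539.1, 213.9, 116.7]
ee_rot: [-0.0, 0.739, 0.674, -0.0]
force: [-0.3, -0.1, -1.7]
grip_width: 0.145
grip_force: 78.0
```

{"api": "step_arm", "payload": {
  "increments": [
    {"dx": 0, "dy": 0, "dz": -0.5, "wx": 0, "wy": 0, "wz": 0},
    {"dx": 0, "dy": 0, "dz": -0.7, "wx": 0, "wy": 0, "wz": 0},
    {"dx": 0, "dy": 0, "dz": -0.7, "wx": 0, "wy": 0, "wz": 0},
    {"dx": 0, "dy": 0, "dz": -0.4, "wx": 0, "wy": 0, "wz": 0},
    {"dx": 0, "dy": 0, "dz": 0, "wx": 0, "wy": 0, "wz": 0}
  ]
}}

```text
time_s: 6.8
eef_pos: [539.8, 216.1, 176.1]
ee_rot: [0.001, 0.738, 0.675, 0.001]
force: [0.2, 0.1, -1.8]
grip_width: 0.145
grip_force: 78.0
```

Run:
```python
from h import *
s=ctrl.sense();print(s['eef_pos'],yawy(s))
c=shot('wrist','w5.png');f=c['frame'].astype(int)
m=((f[...,0]>f[...,2]+50)).astype(np.uint8);m[:, :200]=0;m[:,450:]=0
x,y,w,h=cv2.boundingRect(m);print('blue',x,y,w,h)
ch=[(r,np.flatnonzero(m[r]).min(),np.flatnonzero(m[r]).max()) for r in range(max(y,2),y+h,25)];print(ch)
t=shot('top','t5.png');sd=shot('side','s5.png')
for cam,cc in(('top',t),('side',sd)):
  for l in['wand','wand_tip','rest']:print(cam,l,lm(cc,cam,l))
  for d in eyes.cut_out(cam,'rest')[:2]:
    r=cv2.minAreaRect(cv2.findNonZero(d['mask'].astype(np.uint8)));print(round(d['p'],2),r)
# dark rest top in top image
g=cv2.cvtColor(t['frame'],cv2.COLOR_BGR2GRAY);m=np.zeros_like(g);m[180:240,315:380]=(g[180:240,315:380]<45)
n,lab,st,ce=cv2.connectedComponentsWithStats(m);k=1+st[1:,4].argmax();r=cv2.minAreaRect(cv2.findNonZero((lab==k).astype(np.uint8)));print('dark',r)
B=cv2.boxPoints(r);print([onz(t,p,90).round(1).tolist() for p in B],onz(t,r[0],90).round(1))
```

```text
[539.77691703 216.0770101  176.07165842] -5.126808832482145
blue 267 0 105 201
[(2, np.int64(267), np.int64(371)), (27, np.int64(268), np.int64(371)), (52, np.int64(268), np.int64(370)), (77, np.int64(269), np.int64(370)), (102, np.int64(270), np.int64(369)), (127, np.int64(271), np.int64(369)), (152, np.int64(272), np.int64(368)), (177, np.int64(273), np.int64(368))]
top wand [(0.97, [309.0, -50.0, 12.0]), (0.65, [378.0, 518.0, 15.0]), (0.61, [545.0, 311.0, 145.0])]
top wand_tip [(0.75, [751.0, 212.0, -7.0]), (0.65, [273.0, 422.0, 16.0]), (0.4, [471.0, -248.0, 59.0])]
top rest [(0.88, [599.0, 8.0, -3.0])]
0.71 ((346.550048828125, 211.84999084472656), (33.203914642333984, 36.68241500854492), 18.43494987487793)
side wand [(0.84, [547.0, 317.0, 146.0]), (0.74, [381.0, 516.0, 14.0]), (0.64, [319.0, -46.0, 12.0])]
side wand_tip [(0.83, [451.0, -42.0, 13.0]), (0.74, [538.0, 188.0, 86.0]), (0.73, [283.0, 428.0, 11.0])]
side rest [(0.73, [480.0, -268.0, 58.0]), (0.72, [540.0, 190.0, 89.0]), (0.71, [599.0, 8.0, 1.0])]
0.75 ((313.3323059082031, 220.01844787597656), (36.721153259277344, 61.12796401977539), 3.1798300743103027)
dark ((346.43212890625, 211.19003295898438), (31.750152587890625, 34.239044189453125), 19.653823852539062)
[[561.2, 69.7, 90.0], [658.4, 32.4, 90.0], [623.7, -56.8, 90.0], [526.9, -18.9, 90.0]] [592.4   6.7  90. ]
```

Run:
```python
from h import *
plan([588.4,-84.6,226],n=15,start=[539.8,216,226])
sd=shot('side');t=shot('top')
import itertools
# fit rest centre/yaw: compare projected top quad with dark mask in both
best=[]
g1=cv2.cvtColor(sd['frame'],cv2.COLOR_BGR2GRAY)
a=np.radians(-21)
for ctr in [(599,8),(593,7)]:
  Q=[np.array([ctr[0],ctr[1],90])+50*np.array([sx*np.cos(a)-sy*np.sin(a),sx*np.sin(a)+sy*np.cos(a),0]) for sx,sy in((1,1),(1,-1),(-1,-1),(-1,1))]
  for cc,n in((sd,'side'),(t,'top')):
    col=(0,255,0) if ctr[0]==599 else (0,0,255)
    cv2.polylines(cc['frame'],[np.array([proj(cc,q) for q in Q]).round().astype(int)],True,col,1)
o=np.hstack([cv2.resize(sd['frame'][180:260,265:345],(400,400)),cv2.resize(t['frame'][170:250,305:385],(400,400))]);cv2.imwrite('pics/rest.png',o)
```

```text
0 {'dx': -0.79, 'dy': 0.2}
1 {'dx': -0.79, 'dy': 0.2}
2 {'dx': -0.79, 'dy': 0.2}
3 {'dx': -0.79, 'dy': 0.2}
4 {'dx': -0.79, 'dy': 0.2}
5 {'dx': -0.79, 'dy': 0.2}
6 {'dx': -0.79, 'dy': 0.2}
7 {'dx': -0.79, 'dy': 0.2}
8 {'dx': -0.79, 'dy': 0.2}
9 {'dx': -0.79, 'dy': 0.2}
10 {'dx': -0.79, 'dy': 0.2}
11 {'dx': -0.79, 'dy': 0.2}
12 {'dx': -0.79, 'dy': 0.2}
13 {'dx': -0.79, 'dy': 0.2}
14 {'dx': -0.79, 'dy': 0.2}
```

View pics/rest.png

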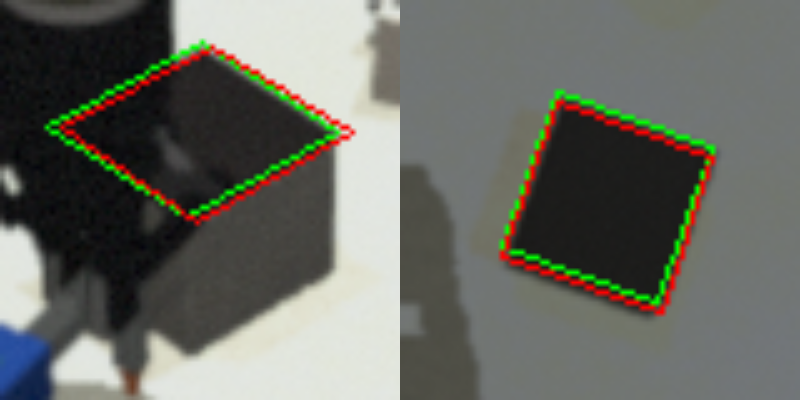

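{"api": "step_arm", "payload": {
  "increments": [
    {"dx": 0, "dy": 0, "dz": -0.7, "wx": 0, "wy": 0, "wz": 0},
    {"dx": 0, "dy": 0, "dz": -0.7, "wx": 0, "wy": 0, "wz": 0},
    {"dx": 0, "dy": 0, "dz": -0.6, "wx": 0, "wy": 0, "wz": 0},
    {"dx": 0, "dy": 0, "dz": 0, "wx": 0, "wy": 0, "wz": 0}
  ]
}}

```text
time_s: 7.85
eef_pos: [539.9, 215.7, 226.2]
ee_rot: [0.001, 0.738, 0.675, 0.002]
force: [0.3, 0.6, -2.4]
grip_width: 0.143
grip_force: 78.1
```

The green outline (599,8) matches the rest top in both views, and z=90 holds. Carrying the wand over now.

{"api": "step_arm", "payload": {
  "increments": [
    {"dx": -0.6, "dy": 0.15, "dz": 0, "wx": 0, "wy": 0, "wz": 0},
    {"dx": -0.8, "dy": 0.2, "dz": 0, "wx": 0, "wy": 0, "wz": 0},
    {"dx": -0.8, "dy": 0.2, "dz": 0, "wx": 0, "wy": 0, "wz": 0},
    {"dx": -0.8, "dy": 0.2, "dz": 0, "wx": 0, "wy": 0, "wz": 0},
    {"dx": -0.8, "dy": 0.2, "dz": 0, "wx": 0, "wy": 0, "wz": 0}
  ]
}}

```text
time_s: 8.35
eef_pos: [554.1, 117.1, 223.1]
ee_rot: [-0.001, 0.738, 0.674, -0.001]
force: [-0.5, 0.0, -1.5]
grip_width: 0.148
grip_force: 78.1
```

{"api": "step_arm", "payload": {
  "increments": [
    {"dx": -0.8, "dy": 0.2, "dz": 0, "wx": 0, "wy": 0, "wz": 0},
    {"dx": -0.8, "dy": 0.2, "dz": 0, "wx": 0, "wy": 0, "wz": 0},
    {"dx": -0.8, "dy": 0.2, "dz": 0, "wx": 0, "wy": 0, "wz": 0},
    {"dx": -0.8, "dy": 0.2, "dz": 0, "wx": 0, "wy": 0, "wz": 0},
    {"dx": -0.8, "dy": 0.2, "dz": 0, "wx": 0, "wy": 0, "wz": 0}
  ]
}}

```text
time_s: 8.85
eef_pos: [569.9, 15.3, 223.1]
ee_rot: [-0.001, 0.738, 0.674, -0.001]
force: [0.2, 0.8, -1.9]
grip_width: 0.142
grip_force: 78.1
```

{"api": "step_arm", "payload": {
  "increments": [
    {"dx": -0.8, "dy": 0.2, "dz": 0, "wx": 0, "wy": 0, "wz": 0},
    {"dx": -0.8, "dy": 0.2, "dz": 0, "wx": 0, "wy": 0, "wz": 0},
    {"dx": -0.8, "dy": 0.2, "dz": 0, "wx": 0, "wy": 0, "wz": 0},
    {"dx": -0.8, "dy": 0.2, "dz": 0, "wx": 0, "wy": 0, "wz": 0},
    {"dx": -0.8, "dy": 0.2, "dz": 0, "wx": 0, "wy": 0, "wz": 0}
  ]
}}

```text
time_s: 9.35
eef_pos: [585.7, -86.6, 223.0]
ee_rot: [-0.001, 0.738, 0.674, -0.001]
force: [0.1, 0.7, -1.6]
grip_width: 0.141
grip_force: 78.1
```

{"api": "step_arm", "payload": {
  "increments": [
    {"dx": 0, "dy": 0, "dz": 0.8, "wx": 0, "wy": 0, "wz": 0},
    {"dx": 0, "dy": 0, "dz": 0.8, "wx": 0, "wy": 0, "wz": 0},
    {"dx": 0, "dy": 0, "dz": 0.8, "wx": 0, "wy": 0, "wz": 0},
    {"dx": 0, "dy": 0, "dz": 0.6, "wx": 0, "wy": 0, "wz": 0},
    {"dx": 0, "dy": 0, "dz": 0.2, "wx": 0, "wy": 0, "wz": 0}
  ]
}}

```text
time_s: 9.85
eef_pos: [584.9, -85.4, 141.7]
ee_rot: [-0.002, 0.738, 0.674, -0.001]
force: [0.3, -0.7, -0.8]
grip_width: 0.143
grip_force: 78.0
```

Run:
```python
from h import *
s=ctrl.sense();print(s['eef_pos'],yawy(s),s['force'])
for cam in('top','side'):
  c=shot(cam,cam+'7.png')
  for l in['wand','wand_tip']:print(cam,l,lm(c,cam,l,4))
```

```text
[584.89179217 -85.37372527 141.66860251] -5.184647803909451 [ 0.31772186 -0.70874847 -0.83753192]
top wand [(0.74, [592.0, 9.0, 114.0]), (0.63, [379.0, 519.0, 16.0])]
top wand_tip [(0.86, [276.0, 423.0, 16.0])]
side wand [(0.83, [593.0, 14.0, 117.0]), (0.81, [314.0, -46.0, 9.0]), (0.78, [381.0, 520.0, 11.0]), (0.72, [601.0, 7.0, 1.0])]
side wand_tip [(0.81, [453.0, -42.0, 14.0]), (0.71, [581.0, -113.0, 57.0]), (0.63, [279.0, 425.0, 11.0])]
```

{"api": "step_arm", "payload": {
  "increments": [
    {"dx": -0.1, "dy": 0.1, "dz": 0.3, "wx": 0, "wy": 0, "wz": 0},
    {"dx": 0, "dy": 0.1, "dz": 0.3, "wx": 0, "wy": 0, "wz": 0},
    {"dx": 0, "dy": 0, "dz": 0.2, "wx": 0, "wy": 0, "wz": 0},
    {"dx": 0, "dy": 0, "dz": 0, "wx": 0, "wy": 0, "wz": 0}
  ]
}}

```text
time_s: 10.55
eef_pos: [590.5, -87.7, 123.1]
ee_rot: [-0.001, 0.738, 0.675, -0.0]
force: [-0.4, 0.2, -2.5]
grip_width: 0.14
grip_force: 78.1
```

{"api": "step_arm", "payload": {
  "increments": [
    {"dx": 0, "dy": 0, "dz": 0.06, "wx": 0, "wy": 0, "wz": 0},
    {"dx": 0, "dy": 0, "dz": 0.06, "wx": 0, "wy": 0, "wz": 0},
    {"dx": 0, "dy": 0, "dz": 0, "wx": 0, "wy": 0, "wz": 0}
  ]
}}

```text
time_s: 10.85
eef_pos: [590.9, -87.8, 121.3]
ee_rot: [-0.0, 0.738, 0.675, 0.0]
force: [0.2, 0.4, -1.9]
grip_width: 0.143
grip_force: 78.1
```

{"api": "step_arm", "payload": {
  "increments": [
    {"dx": 0, "dy": 0, "dz": 0.06, "wx": 0, "wy": 0, "wz": 0},
    {"dx": 0, "dy": 0, "dz": 0.06, "wx": 0, "wy": 0, "wz": 0},
    {"dx": 0, "dy": 0, "dz": 0, "wx": 0, "wy": 0, "wz": 0}
  ]
}}

```text
time_s: 11.15
eef_pos: [590.8, -87.8, 118.1]
ee_rot: [-0.0, 0.738, 0.675, -0.0]
force: [0.3, 0.1, -1.8]
grip_width: 0.145
grip_force: 78.1
```

{"api": "step_arm", "payload": {
  "increments": [
    {"dx": 0, "dy": 0, "dz": 0.06, "wx": 0, "wy": 0, "wz": 0},
    {"dx": 0, "dy": 0, "dz": 0, "wx": 0, "wy": 0, "wz": 0}
  ]
}}

```text
time_s: 11.35
eef_pos: [590.8, -87.8, 116.6]
ee_rot: [-0.0, 0.738, 0.675, -0.0]
force: [0.7, 0.3, -2.0]
grip_width: 0.142
grip_force: 78.1
```

{"api": "step_arm", "payload": {
  "increments": [
    {"dx": 0, "dy": 0, "dz": 0.06, "wx": 0, "wy": 0, "wz": 0},
    {"dx": 0, "dy": 0, "dz": 0, "wx": 0, "wy": 0, "wz": 0}
  ]
}}

```text
time_s: 11.55
eef_pos: [591.0, -87.9, 115.6]
ee_rot: [0.0, 0.738, 0.675, 0.0]
force: [-1.1, -1.0, 2.1]
grip_width: 0.146
grip_force: 78.7
```

Contact: the force changed by +4 N at TCP z 115.6, which matches wand z=90. Releasing and rising.

{"api": "step_arm", "payload": {
  "increments": [
    {"dx": 0, "dy": 0, "dz": 0, "wx": 0, "wy": 0, "wz": 0},
    {"dx": 0, "dy": 0, "dz": 0, "wx": 0, "wy": 0, "wz": 0},
    {"dx": 0, "dy": 0, "dz": 0, "wx": 0, "wy": 0, "wz": 0},
    {"dx": 0, "dy": 0, "dz": 0, "wx": 0, "wy": 0, "wz": 0},
    {"dx": 0, "dy": 0, "dz": 0, "wx": 0, "wy": 0, "wz": 0}
  ],
  "fingers": 55
}}

```text
time_s: 12.05
eef_pos: [590.9, -87.8, 115.3]
ee_rot: [-0.0, 0.738, 0.675, 0.0]
force: [0.5, -0.6, -0.9]
grip_width: 0.644
grip_force: 0.0
```

{"api": "step_arm", "payload": {
  "increments": [
    {"dx": 0, "dy": 0, "dz": -0.3, "wx": 0, "wy": 0, "wz": 0},
    {"dx": 0, "dy": 0, "dz": -0.8, "wx": 0, "wy": 0, "wz": 0},
    {"dx": 0, "dy": 0, "dz": -0.9, "wx": 0, "wy": 0, "wz": 0},
    {"dx": 0, "dy": 0, "dz": -0.9, "wx": 0, "wy": 0, "wz": 0},
    {"dx": 0, "dy": 0, "dz": -0.9, "wx": 0, "wy": 0, "wz": 0}
  ]
}}

```text
time_s: 12.55
eef_pos: [590.9, -87.8, 211.9]
ee_rot: [0.0, 0.738, 0.675, 0.0]
force: [-0.2, -0.2, 0.3]
grip_width: 0.645
grip_force: 0.0
```

```bash
cat >> h.py <<'E'
def bluetop(c,z=122):
    f=c['frame'].astype(int);m=((f[...,0]>f[...,2]+50)&(f[...,0]>f[...,1]+20)).astype(np.uint8);m[:, :150]=0;m[:,490:]=0
    n,lab,st,ce=cv2.connectedComponentsWithStats(m);k=1+st[1:,4].argmax();r=cv2.minAreaRect(cv2.findNonZero((lab==k).astype(np.uint8)))
    P=np.array([onz(c,p,z)[:2] for p in cv2.boxPoints(r)]);return st[k],P,np.linalg.norm(np.diff(P,axis=0),axis=1),onz(c,r[0],z)
E
python3 - <<'E'
from h import *
s=ctrl.sense();print(s['eef_pos'],yawy(s),s['force'])
c=shot('wrist','w8.png');print(*bluetop(c),sep='\n');print(lm(c,'wrist','wand'),lm(c,'wrist','rest'))
f=c['frame'].astype(int)
for r in range(150,300,25):
  i=np.flatnonzero((f[r,:,0]>f[r,:,2]+50));print(r,i.min() if len(i) else 0,i.max() if len(i) else 0)
for cam in('top','side'):
  c=shot(cam)
  for l in['wand','wand_tip']:print(cam,l,lm(c,cam,l,4))
E
```

```text
[590.87528473 -87.78646222 211.87570129] -5.150447339761104 [-0.21204257 -0.19834462  0.28414404]
[ 291    0   59  172 7974]
[[580.59267499 -39.76851131]
 [589.10671873  39.12013341]
 [616.08827219  36.69250808]
 [610.18824254 -42.44978441]]
[79.34675297 27.09054433 79.36191033]
[5.99147176e+02 8.00058302e-02 1.22000000e+02]
[(0.6, [597.0, 14.0, 89.0])] []
150 294 347
175 0 0
200 0 0
225 0 0
250 0 0
275 0 0
top wand [(0.88, [594.0, 6.0, 86.0]), (0.59, [379.0, 515.0, 16.0])]
top wand_tip [(0.72, [275.0, 424.0, 16.0]), (0.71, [472.0, -247.0, 60.0])]
side wand [(0.96, [380.0, 519.0, 8.0]), (0.87, [601.0, 14.0, 85.0]), (0.56, [316.0, -49.0, 13.0])]
side wand_tip [(0.83, [449.0, -44.0, 9.0]), (0.82, [279.0, 424.0, 12.0]), (0.72, [530.0, -256.0, -1.0]), (0.57, [593.0, -114.0, 27.0])]
```

The wand lies flat, with its origin at about (600,9), heading -95.2° and z about 87. Before regrasping I'll measure the seam from close by.

{"api": "step_arm", "payload": {
  "increments": [
    {"dx": -0.9, "dy": -0.4, "dz": -0.3, "wx": 0, "wy": 0, "wz": 0},
    {"dx": -0.9, "dy": -0.4, "dz": -0.3, "wx": 0, "wy": 0, "wz": 0},
    {"dx": -0.9, "dy": -0.4, "dz": -0.3, "wx": 0, "wy": 0, "wz": 0},
    {"dx": -0.9, "dy": -0.4, "dz": -0.3, "wx": 0, "wy": 0, "wz": 0},
    {"dx": -0.9, "dy": -0.4, "dz": -0.3, "wx": 0, "wy": 0, "wz": 0}
  ]
}}

```text
time_s: 13.5
eef_pos: [530.4, -196.1, 247.6]
ee_rot: [-0.0, 0.738, 0.675, -0.0]
force: [-0.0, -0.8, -0.2]
grip_width: 0.642
grip_force: 0.0
```

{"api": "step_arm", "payload": {
  "increments": [
    {"dx": -0.9, "dy": -0.4, "dz": 0, "wx": 0, "wy": 0, "wz": 0},
    {"dx": -0.9, "dy": -0.4, "dz": 0, "wx": 0, "wy": 0, "wz": 0},
    {"dx": -0.9, "dy": -0.4, "dz": 0, "wx": 0, "wy": 0, "wz": 0},
    {"dx": 0, "dy": 0, "dz": 0, "wx": 0, "wy": 0, "wz": 0},
    {"dx": 0, "dy": 0, "dz": 0, "wx": 0, "wy": 0, "wz": 0}
  ]
}}

```text
time_s: 14.0
eef_pos: [495.0, -259.8, 247.4]
ee_rot: [-0.0, 0.738, 0.674, 0.0]
force: [0.1, 0.1, -0.4]
grip_width: 0.643
grip_force: 0.0
```

Run:
```python
from h import *
import pickle
s=ctrl.sense();print(s['eef_pos'],yawy(s))
c=shot('wrist','w9.png');pickle.dump(c,open('w9.pkl','wb'))
for l in['chamber','seam0','seam1','seam8']:print(l,lm(c,'wrist',l,6))
f=cv2.cvtColor(c['frame'],cv2.COLOR_BGR2HSV)
for n,m in(('green',cv2.inRange(f,(45,90,60),(80,255,255))),('red',cv2.inRange(f,(0,150,90),(5,255,255))|cv2.inRange(f,(175,150,90),(180,255,255)))):
  k,lab,st,ce=cv2.connectedComponentsWithStats(m)
  for j in range(1,k):
    if st[j,4]>25:print(n,st[j],ce[j].round(1),onz(c,ce[j],60).round(1))
```

```text
[ 495.01579386 -259.84406482  247.44582974] -5.199294865859618
chamber [(0.96, [230.0, -346.0, 2.0]), (0.93, [532.0, -261.0, 4.0]), (0.41, [493.0, -192.0, 64.0])]
seam0 [(0.9, [479.0, -244.0, 60.0]), (0.88, [476.0, -223.0, 63.0]), (0.83, [492.0, -191.0, 63.0]), (0.81, [486.0, -296.0, 57.0]), (0.79, [494.0, -323.0, 58.0]), (0.6, [463.0, -196.0, 59.0])]
seam1 [(0.9, [479.0, -244.0, 60.0]), (0.88, [476.0, -223.0, 63.0]), (0.83, [492.0, -191.0, 63.0]), (0.81, [486.0, -296.0, 57.0]), (0.79, [494.0, -323.0, 58.0]), (0.6, [463.0, -196.0, 59.0])]
seam8 [(0.9, [479.0, -244.0, 60.0]), (0.88, [476.0, -223.0, 63.0]), (0.83, [492.0, -191.0, 63.0]), (0.81, [486.0, -296.0, 57.0]), (0.79, [494.0, -323.0, 58.0]), (0.6, [463.0, -196.0, 59.0])]
green [309 290  11  10  91] [313.7 294.5] [ 484.2 -320.2   60. ]
red [365  97  13  13 134] [370.7 103. ] [ 539.5 -176.    60. ]
```

View pics/w9.png

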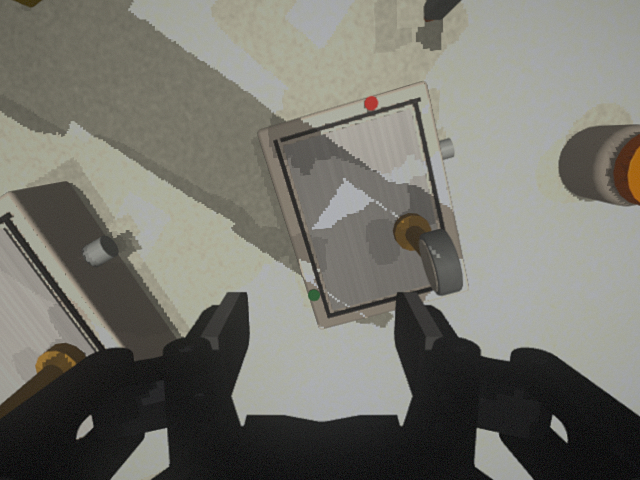

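The seam shows clearly: corner (277,143), far end (418,100), front-right corner (329,316), red (371,103), green (314,294), tower at (412,232). Fitting the chamber's pose to these lines.

```bash
cat > fit.py <<'E'
from h import *
import pickle
from scipy.optimize import minimize
def ch2w(q,P): 
    a=q[2];return np.array([q[0]+P[0]*np.cos(a)-P[1]*np.sin(a),q[1]+P[0]*np.sin(a)+P[1]*np.cos(a),P[2]])
def samples(z):
    L=[]
    for a,b in(((-53,-70),(-53,73)),((-53,73),(53,73)),((-53,-73),(30,-73)),((53,73),(53,10))):
        for t in np.linspace(0.03,.97,40):L.append((a[0]+t*(b[0]-a[0]),a[1]+t*(b[1]-a[1]),z))
    return L
def fit(c,q0,z=60):
    g=cv2.GaussianBlur(cv2.cvtColor(c['frame'],cv2.COLOR_BGR2GRAY),(0,0),.8)
    bh=cv2.morphologyEx(g,cv2.MORPH_BLACKHAT,np.ones((11,11))).astype(float)
    bh[285:,395:]=0;bh=np.minimum(bh,45)
    S=samples(z)
    def run(q,s):
        B=cv2.GaussianBlur(bh,(0,0),s).astype(np.float32)
        def cost(q):
            u=np.array([proj(c,ch2w(q,P)) for P in S],np.float32);return -float(cv2.remap(B,u[:,:1],u[:,1:],cv2.INTER_LINEAR).mean())
        r=minimize(cost,q,method='Nelder-Mead',options=dict(initial_simplex=np.array(q)+np.array([[0,0,0],[4,0,0],[0,4,0],[0,0,.03]])));return r.x,r.fun
    q,_=run(q0,5);q,_=run(q,2.5);return run(q,1.2)
E
python3 - <<'E'
from fit import *
c=pickle.load(open('w9.pkl','rb'))
for z in(54,57,60,63,66): q,v=fit(c,[531,-257,np.radians(10)],z);print(z,q.round(2),np.degrees(q[2]).round(2),round(v,2))
q,v=fit(c,[531,-257,np.radians(10)]);np.save('q.npy',q)
for P in [(-53,73,60),(53,73,60),(-53,-73,60),(-53,-52,60),(22,73,60)]:
  W=ch2w(q,P);print(P,W.round(1),proj(c,W).round(1))
t=shot('top')
for P in [(-53,73,60),(53,73,60),(-53,-73,60),(-53,-52,60),(22,73,60)]:print(proj(t,ch2w(q,P)).round(1))
f=cv2.cvtColor(t['frame'],cv2.COLOR_BGR2HSV)
for n,m in(('green',cv2.inRange(f,(45,60,40),(80,255,255))),('red',cv2.inRange(f,(0,120,70),(5,255,255))|cv2.inRange(f,(175,120,70),(180,255,255)))):
  k,lab,st,ce=cv2.connectedComponentsWithStats(m)
  for j in range(1,k):
    if st[j,4]>3:print(n,st[j,4],ce[j].round(1),onz(t,ce[j],60).round(1))
E
```

```text
54 [ 5.3330e+02 -2.5921e+02  1.8000e-01] 10.52 -36.55
57 [ 5.3317e+02 -2.5881e+02  1.9000e-01] 10.67 -39.27
60 [ 5.3307e+02 -2.5832e+02  1.9000e-01] 10.74 -39.58
63 [ 5.3293e+02 -2.5798e+02  1.9000e-01] 10.96 -37.36
66 [ 5.3280e+02 -2.5768e+02  1.9000e-01] 11.14 -32.31
(-53, 73, 60) [ 467.4 -196.5   60. ] [275.1 141.1]
(53, 73, 60) [ 571.5 -176.7   60. ] [414.8 100. ]
(-53, -73, 60) [ 494.6 -339.9   60. ] [328.5 315.6]
(-53, -52, 60) [ 490.7 -319.3   60. ] [321.5 292.9]
(22, 73, 60) [ 541.1 -182.5   60. ] [373.4 112.1]
[413.4 251.6]
[405.5 218. ]
[459.  241.6]
[452.5 243. ]
[407.8 227.8]
green 17 [496.4 341.9] [ 185.1 -442.1   60. ]
red 3181 [611.5 165.3] [ 730.1 -864.6   60. ]
red 94 [151.7 199.9] [647.7 608.5  60. ]
red 9 [405.6 229.3] [ 536.4 -175.3   60. ]
```

The fit is best at z≈59-60, with the chamber at (533.1,-258.3) and yaw 10.7°. Going back to regrasp the handle.

Run:
```python
from h import *
plan([599.3,0.7,200],-5.2,n=14)
c=shot('wrist');t=c['tool_from_camera']
for z in(0,-10):
  p=np.linalg.inv(t)@np.array([40,0,z,1]);print(p[:3],p[0]/p[2]*c['fx']+c['cx'])
```

```text
0 {'dx': 0.77, 'dy': 0.23, 'dz': 0.14}
1 {'dx': 0.77, 'dy': 0.23, 'dz': 0.14}
2 {'dx': 0.77, 'dy': 0.23, 'dz': 0.14}
3 {'dx': 0.77, 'dy': 0.23, 'dz': 0.14}
4 {'dx': 0.77, 'dy': 0.23, 'dz': 0.14}
5 {'dx': 0.77, 'dy': 0.23, 'dz': 0.14}
6 {'dx': 0.77, 'dy': 0.23, 'dz': 0.14}
7 {'dx': 0.77, 'dy': 0.23, 'dz': 0.14}
8 {'dx': 0.77, 'dy': 0.23, 'dz': 0.14}
9 {'dx': 0.77, 'dy': 0.23, 'dz': 0.14}
10 {'dx': 0.77, 'dy': 0.23, 'dz': 0.14}
11 {'dx': 0.77, 'dy': 0.23, 'dz': 0.14}
12 {'dx': 0.77, 'dy': 0.23, 'dz': 0.14}
13 {'dx': 0.77, 'dy': 0.23, 'dz': 0.14}
[ -0.87012898  -6.65300299 120.31729127] 318.5388752924811
[ -0.85681949  -4.06509967 110.65796524] 318.33379994929686
```

{"api": "step_arm", "payload": {
  "increments": [
    {"dx": 0.77, "dy": 0.23, "dz": 0.1, "wx": 0, "wy": 0, "wz": 0},
    {"dx": 0.77, "dy": 0.23, "dz": 0.1, "wx": 0, "wy": 0, "wz": 0},
    {"dx": 0.77, "dy": 0.23, "dz": 0.1, "wx": 0, "wy": 0, "wz": 0},
    {"dx": 0.77, "dy": 0.23, "dz": 0.1, "wx": 0, "wy": 0, "wz": 0},
    {"dx": 0.77, "dy": 0.23, "dz": 0.1, "wx": 0, "wy": 0, "wz": 0}
  ]
}}

```text
time_s: 14.85
eef_pos: [532.7, -165.6, 235.3]
ee_rot: [0.0, 0.738, 0.675, 0.0]
force: [-0.8, 0.0, -0.5]
grip_width: 0.646
grip_force: 0.0
```

{"api": "step_arm", "payload": {
  "increments": [
    {"dx": 0.77, "dy": 0.23, "dz": 0.14, "wx": 0, "wy": 0, "wz": 0},
    {"dx": 0.77, "dy": 0.23, "dz": 0.14, "wx": 0, "wy": 0, "wz": 0},
    {"dx": 0.77, "dy": 0.23, "dz": 0.14, "wx": 0, "wy": 0, "wz": 0},
    {"dx": 0.77, "dy": 0.23, "dz": 0.14, "wx": 0, "wy": 0, "wz": 0},
    {"dx": 0.77, "dy": 0.23, "dz": 0.14, "wx": 0, "wy": 0, "wz": 0}
  ]
}}

```text
time_s: 15.35
eef_pos: [569.9, -72.3, 217.7]
ee_rot: [-0.0, 0.738, 0.675, 0.0]
force: [0.1, -0.7, -0.5]
grip_width: 0.642
grip_force: 0.0
```

{"api": "step_arm", "payload": {
  "increments": [
    {"dx": 0.77, "dy": 0.23, "dz": 0.14, "wx": 0, "wy": 0, "wz": 0},
    {"dx": 0.77, "dy": 0.23, "dz": 0.14, "wx": 0, "wy": 0, "wz": 0},
    {"dx": 0.77, "dy": 0.23, "dz": 0.14, "wx": 0, "wy": 0, "wz": 0},
    {"dx": 0.77, "dy": 0.23, "dz": 0.14, "wx": 0, "wy": 0, "wz": 0},
    {"dx": 0, "dy": 0, "dz": 0.14, "wx": 0, "wy": 0, "wz": 0}
  ]
}}

```text
time_s: 15.85
eef_pos: [599.8, 3.4, 200.0]
ee_rot: [-0.0, 0.737, 0.676, 0.0]
force: [0.7, 0.4, -0.8]
grip_width: 0.65
grip_force: 0.0
```

Run:
```python
from h import *
s=ctrl.sense();print(s['eef_pos'],yawy(s))
c=shot('wrist');print(*bluetop(c),sep='\n')
f=c['frame'].astype(int)
for r in range(100,330,25):
  i=np.flatnonzero((f[r,:,0]>f[r,:,2]+50));i=i[(i>230)&(i<400)];print(r,i.min() if len(i) else 0,i.max() if len(i) else 0)
print(proj(c,[600,8.7,122]),proj(c,[600+50*.0907,8.7+49.8,122]),proj(c,[600-14,8.7,122])[0],proj(c,[614,8.7,122])[0])
```

```text
[599.84685625   3.40448997 200.00986092] -4.996260057581264
[ 291  158   56  185 8082]
[[580.53518151 -38.79542134]
 [591.00592169  58.51135027]
 [617.27165576  56.20348773]
 [610.27772497 -41.42258477]]
[97.86850465 26.36693034 97.87627445]
[600.04678971  11.65878796 122.        ]
100 0 0
125 0 0
150 0 0
175 291 346
200 292 345
225 293 345
250 292 345
275 294 345
300 294 344
325 295 344
[318.92631757 255.56216834] [319.11297384 155.49280921] 291.62950981750873 346.30565578040546
```

The handle centre is confirmed at (600,8.6) and aligned. Descending and gripping.

{"api": "step_arm", "payload": {
  "increments": [
    {"dx": 0, "dy": 0, "dz": 0.8, "wx": 0, "wy": 0, "wz": 0},
    {"dx": 0, "dy": 0, "dz": 0.8, "wx": 0, "wy": 0, "wz": 0},
    {"dx": 0, "dy": 0, "dz": 0.8, "wx": 0, "wy": 0, "wz": 0},
    {"dx": 0, "dy": 0, "dz": 0.5, "wx": 0, "wy": 0, "wz": 0},
    {"dx": 0, "dy": 0, "dz": 0.25, "wx": 0, "wy": 0, "wz": 0}
  ]
}}

```text
time_s: 16.4
eef_pos: [599.0, 0.8, 120.6]
ee_rot: [-0.001, 0.738, 0.674, -0.0]
force: [0.4, 0.6, 0.5]
grip_width: 0.644
grip_force: 0.0
```

{"api": "step_arm", "payload": {
  "increments": [
    {"dx": 0, "dy": 0, "dz": 0, "wx": 0, "wy": 0, "wz": 0},
    {"dx": 0, "dy": 0, "dz": 0, "wx": 0, "wy": 0, "wz": 0},
    {"dx": 0, "dy": 0, "dz": 0, "wx": 0, "wy": 0, "wz": 0},
    {"dx": 0, "dy": 0, "dz": 0, "wx": 0, "wy": 0, "wz": 0},
    {"dx": 0, "dy": 0, "dz": 0, "wx": 0, "wy": 0, "wz": 0}
  ],
  "fingers": 0,
  "squeeze": 80
}}

```text
time_s: 16.9
eef_pos: [599.9, 1.1, 122.6]
ee_rot: [0.001, 0.738, 0.675, 0.001]
force: [-1.0, -1.0, 4.9]
grip_width: 0.312
grip_force: 80.4
```

{"api": "step_arm", "payload": {
  "increments": [
    {"dx": 0, "dy": 0, "dz": -0.2, "wx": 0, "wy": 0, "wz": 0},
    {"dx": 0, "dy": 0, "dz": -0.6, "wx": 0, "wy": 0, "wz": 0},
    {"dx": 0, "dy": 0, "dz": -0.8, "wx": 0, "wy": 0, "wz": 0},
    {"dx": 0, "dy": 0, "dz": -0.8, "wx": 0, "wy": 0, "wz": 0},
    {"dx": 0, "dy": 0, "dz": -0.8, "wx": 0, "wy": 0, "wz": 0}
  ]
}}

```text
time_s: 17.4
eef_pos: [599.2, 1.4, 202.3]
ee_rot: [-0.0, 0.738, 0.675, -0.0]
force: [0.5, -0.3, -1.7]
grip_width: 0.312
grip_force: 79.5
```

Run:
```python
from h import *
plan([501.1,-203.4,175],n=12)
```

```text
0 {'dx': -0.71, 'dy': -0.26, 'dz': 0.09}
1 {'dx': -0.71, 'dy': -0.26, 'dz': 0.09}
2 {'dx': -0.71, 'dy': -0.26, 'dz': 0.09}
3 {'dx': -0.71, 'dy': -0.26, 'dz': 0.09}
4 {'dx': -0.71, 'dy': -0.26, 'dz': 0.09}
5 {'dx': -0.71, 'dy': -0.26, 'dz': 0.09}
6 {'dx': -0.71, 'dy': -0.26, 'dz': 0.09}
7 {'dx': -0.71, 'dy': -0.26, 'dz': 0.09}
8 {'dx': -0.71, 'dy': -0.26, 'dz': 0.09}
9 {'dx': -0.71, 'dy': -0.26, 'dz': 0.09}
10 {'dx': -0.71, 'dy': -0.26, 'dz': 0.09}
11 {'dx': -0.71, 'dy': -0.26, 'dz': 0.09}
```

{"api": "step_arm", "payload": {
  "increments": [
    {"dx": -0.71, "dy": -0.26, "dz": 0.09, "wx": 0, "wy": 0, "wz": 0},
    {"dx": -0.71, "dy": -0.26, "dz": 0.09, "wx": 0, "wy": 0, "wz": 0},
    {"dx": -0.71, "dy": -0.26, "dz": 0.09, "wx": 0, "wy": 0, "wz": 0},
    {"dx": -0.71, "dy": -0.26, "dz": 0.09, "wx": 0, "wy": 0, "wz": 0}
  ]
}}

```text
time_s: 17.8
eef_pos: [566.6, -67.6, 192.4]
ee_rot: [-0.0, 0.738, 0.675, -0.0]
force: [-0.1, -0.2, -1.3]
grip_width: 0.31
grip_force: 79.6
```

{"api": "step_arm", "payload": {
  "increments": [
    {"dx": -0.71, "dy": -0.26, "dz": 0.09, "wx": 0, "wy": 0, "wz": 0},
    {"dx": -0.71, "dy": -0.26, "dz": 0.09, "wx": 0, "wy": 0, "wz": 0},
    {"dx": -0.71, "dy": -0.26, "dz": 0.09, "wx": 0, "wy": 0, "wz": 0},
    {"dx": -0.71, "dy": -0.26, "dz": 0.09, "wx": 0, "wy": 0, "wz": 0}
  ]
}}

```text
time_s: 18.2
eef_pos: [534.4, -136.0, 183.4]
ee_rot: [-0.0, 0.738, 0.675, -0.0]
force: [0.2, 0.3, -1.6]
grip_width: 0.313
grip_force: 79.6
```

{"api": "step_arm", "payload": {
  "increments": [
    {"dx": -0.71, "dy": -0.26, "dz": 0.09, "wx": 0, "wy": 0, "wz": 0},
    {"dx": -0.71, "dy": -0.26, "dz": 0.09, "wx": 0, "wy": 0, "wz": 0},
    {"dx": -0.71, "dy": -0.26, "dz": 0.09, "wx": 0, "wy": 0, "wz": 0},
    {"dx": -0.71, "dy": -0.26, "dz": 0.09, "wx": 0, "wy": 0, "wz": 0},
    {"dx": 0, "dy": 0, "dz": 0, "wx": 0, "wy": 0, "wz": 0}
  ]
}}

```text
time_s: 18.7
eef_pos: [501.8, -205.3, 174.3]
ee_rot: [-0.0, 0.739, 0.674, -0.0]
force: [0.8, 0.6, -1.8]
grip_width: 0.313
grip_force: 79.6
```

Run:
```python
from h import *
s=ctrl.sense();R=rot(s).as_matrix();p=np.array(s['eef_pos']);print(p,yawy(s),np.degrees(np.arccos(-R[2,2])))
tip=p+R@np.array([-116.4,0,92.6]);print('tip est',tip)
for cam in('top','side'):
  c=shot(cam,cam+'9.png');u=proj(c,tip);print(cam,'pred px',u.round(1))
  f=cv2.cvtColor(c['frame'],cv2.COLOR_BGR2HSV);m=cv2.inRange(f,(2,110,60),(20,255,255))
  x,y=u.round().astype(int);w=np.zeros_like(m);w[max(0,y-25):y+25,x-25:x+25]=m[max(0,y-25):y+25,x-25:x+25]
  pts=cv2.findNonZero(w);print(None if pts is None else (len(pts),pts[:,0].mean(0),pts[:,0].min(0),pts[:,0].max(0)))
  for l in['wand_tip','wand','chamber']:print(l,lm(c,cam,l,4))
t=shot('wrist','w10.png');print(lm(t,'wrist','wand'),*bluetop(t,p[2]-32.6+32),sep='\n')
```

```text
[ 501.78419987 -205.25537003  174.26181228] -5.281915731640494 0.05267142616522157
tip est [ 490.98611348 -321.14100878   81.64626249]
top pred px [455.2 242.4]
None
wand_tip [(0.82, [444.0, -49.0, 13.0]), (0.68, [275.0, 425.0, 19.0])]
wand [(0.94, [313.0, -49.0, 16.0]), (0.69, [379.0, 517.0, 16.0]), (0.47, [775.0, -38.0, -1.0]), (0.41, [502.0, -200.0, 138.0])]
chamber [(0.75, [231.0, -345.0, -2.0]), (0.61, [504.0, -198.0, 137.0]), (0.53, [533.0, -259.0, -2.0])]
side pred px [393.1 153.4]
(4, array([392.5, 151.5]), array([392, 151], dtype=int32), array([393, 152], dtype=int32))
wand_tip [(0.76, [280.0, 428.0, 15.0]), (0.76, [452.0, -45.0, 12.0]), (0.58, [495.0, -318.0, 77.0])]
wand [(0.96, [314.0, -48.0, 12.0]), (0.84, [380.0, 519.0, 13.0]), (0.69, [504.0, -189.0, 143.0])]
chamber [(0.94, [532.0, -259.0, 0.0]), (0.72, [231.0, -340.0, -1.0]), (0.7, [475.0, -245.0, 57.0])]
[(0.65, [315.0, -44.0, 16.0]), (0.6, [501.0, -192.0, 142.0])]
[  278   166    88   255 15367]
[[ 496.06654474 -146.51509545]
 [ 521.39168904 -148.78588294]
 [ 516.12004294 -236.33040868]
 [ 485.70813058 -233.57266897]]
[25.42674595 87.7031028  30.53669173]
[ 505.18261521 -187.24233979  173.66181228]
```

Run:
```python
from fit import *
q=np.load('q.npy')
for cam,fn in(('side','side9.png'),('side','s5.png'),('top','top0.png'),('top','t5.png')):
  c=shot(cam);im=cv2.imread('pics/'+fn)
  g=cv2.cvtColor(im,cv2.COLOR_BGR2GRAY);bh=np.minimum(cv2.morphologyEx(g,cv2.MORPH_BLACKHAT,np.ones((5,5))),40).astype(np.float32)
  B=cv2.GaussianBlur(bh,(0,0),.8)
  S=[P for P in samples(60) if P[0]<-52 or P[1]>72]
  best=[]
  for dx in np.arange(-7,7.1,1):
    for dy in np.arange(-7,7.1,1):
      u=np.array([proj(c,ch2w(q+[dx,dy,0],P)) for P in S],np.float32);best.append((cv2.remap(B,u[:,:1],u[:,1:],1).mean(),dx,dy))
  best.sort(reverse=True);print(fn,[tuple(np.round(b,1)) for b in best[:5]],[b[0].round(1) for b in best if b[1]==0==b[2]])
```

```text
side9.png [(np.float64(28.0), np.float64(-2.0), np.float64(3.0)), (np.float64(27.8), np.float64(-2.0), np.float64(2.0)), (np.float64(27.8), np.float64(-2.0), np.float64(4.0)), (np.float64(27.5), np.float64(-1.0), np.float64(3.0)), (np.float64(27.5), np.float64(-1.0), np.float64(2.0))] [np.float32(25.0)]
s5.png [(np.float64(34.7), np.float64(-1.0), np.float64(2.0)), (np.float64(34.6), np.float64(-2.0), np.float64(2.0)), (np.float64(34.6), np.float64(-2.0), np.float64(3.0)), (np.float64(34.5), np.float64(-1.0), np.float64(3.0)), (np.float64(34.5), np.float64(-1.0), np.float64(1.0))] [np.float32(33.3)]
top0.png [(np.float64(26.5), np.float64(-2.0), np.float64(0.0)), (np.float64(26.4), np.float64(-3.0), np.float64(0.0)), (np.float64(26.2), np.float64(-2.0), np.float64(-1.0)), (np.float64(26.0), np.float64(-3.0), np.float64(-1.0)), (np.float64(26.0), np.float64(-2.0), np.float64(1.0))] [np.float32(24.2)]
t5.png [(np.float64(26.8), np.float64(-2.0), np.float64(0.0)), (np.float64(26.7), np.float64(-3.0), np.float64(0.0)), (np.float64(26.5), np.float64(-2.0), np.float64(-1.0)), (np.float64(26.3), np.float64(-2.0), np.float64(1.0)), (np.float64(26.3), np.float64(-3.0), np.float64(-1.0))] [np.float32(24.5)]
```

```bash
cat > tr.py <<'E'
from fit import *
q=np.array([531.8,-257.4,np.radians(10.74)])
def st(P=None):
    s=ctrl.sense();R=rot(s).as_matrix();p=np.array(s['eef_pos']);tip=p+R@np.array([-116.4,0,92.6])
    d=tip-[q[0],q[1],0];a=q[2];c=np.array([d[0]*np.cos(a)+d[1]*np.sin(a),-d[0]*np.sin(a)+d[1]*np.cos(a),d[2]])
    print('t',s['time_s'],'tip chamber',c.round(1),'yaw',round(yawy(s),2),'F',np.round(s['force'],1),'grip',s['grip_force'])
    if P is not None:
        D=R.T@(ch2w(q,P)-tip)/25;print('to',P,'units',D.round(2))
E
python3 -c "
from tr import *
st((-53,-52,63))"
```

```text
t 19.4 tip chamber [-50.5 -53.9  82. ] yaw -5.15 F [-0.6 -0.2 -1.7] grip 79.57815885543823
to (-53, -52, 63) units [ 0.04 -0.12  0.76]
```

{"api": "step_arm", "payload": {
  "increments": [
    {"dx": 0.04, "dy": -0.12, "dz": 0.15, "wx": 0, "wy": 0, "wz": 0},
    {"dx": 0, "dy": 0, "dz": 0.16, "wx": 0, "wy": 0, "wz": 0},
    {"dx": 0, "dy": 0, "dz": 0.16, "wx": 0, "wy": 0, "wz": 0},
    {"dx": 0, "dy": 0, "dz": 0.14, "wx": 0, "wy": 0, "wz": 0},
    {"dx": 0, "dy": 0, "dz": 0.1, "wx": 0, "wy": 0, "wz": 0}
  ]
}}

```text
time_s: 19.9
eef_pos: [499.7, -202.6, 156.3]
ee_rot: [-0.0, 0.738, 0.675, -0.0]
force: [-0.1, 0.2, -1.2]
grip_width: 0.314
grip_force: 79.6
```

{"api": "step_arm", "payload": {
  "increments": [
    {"dx": 0, "dy": 0, "dz": 0, "wx": 0, "wy": 0, "wz": 0},
    {"dx": 0, "dy": 0, "dz": 0, "wx": 0, "wy": 0, "wz": 0}
  ]
}}

```text
time_s: 20.1
eef_pos: [499.8, -202.6, 156.8]
ee_rot: [0.0, 0.738, 0.675, 0.0]
force: [-0.6, -0.1, -1.4]
grip_width: 0.311
grip_force: 79.6
```

Run:
```python
from tr import *
st((-53,-52,62.5))
c=shot('side','s11.png');s=ctrl.sense();R=rot(s).as_matrix();tip=np.array(s['eef_pos'])+R@np.array([-116.4,0,92.6])
f=cv2.cvtColor(c['frame'],cv2.COLOR_BGR2HSV);m=cv2.inRange(f,(2,100,50),(20,255,255));u=proj(c,tip);print('tip',u,'seam0',proj(c,ch2w(q,(-53,-52,60))))
x,y=u.round().astype(int);ys,xs=np.nonzero(m[y-15:y+15,x-12:x+12]);print(list(zip(xs+x-12,ys+y-15)))
g=cv2.cvtColor(c['frame'],cv2.COLOR_BGR2GRAY);print(x-8,y-10);print(g[y-10:y+8,x-8:x+10])
print('seam line cols per row',[ (round(float(proj(c,ch2w(q,(-53,k,60)))[0]),1),round(float(proj(c,ch2w(q,(-53,k,60)))[1]),1)) for k in(-62,-57,-52,-47,-42)])
```

```text
t 20.1 tip chamber [-53.1 -52.2  64.2] yaw -5.15 F [-0.6 -0.1 -1.4] grip 79.57765460014343
to (-53, -52, 62.5) units [0.01 0.   0.07]
tip [392.82753899 159.35716105] seam0 [392.66500996 160.72743134]
[(np.int64(392), np.int64(156)), (np.int64(393), np.int64(156)), (np.int64(392), np.int64(157)), (np.int64(393), np.int64(157)), (np.int64(394), np.int64(157)), (np.int64(392), np.int64(158)), (np.int64(393), np.int64(158)), (np.int64(393), np.int64(159)), (np.int64(393), np.int64(160))]
385 149
[[ 17  24  55  65  86 110  82  68  64  68  74  88 171 215 219 221 218 221]
 [ 13  42 116 148 164 176 117  75  65  71  75  90 175 215 218 219 220 220]
 [ 19  60 153 205 216 210 126  73  65  70  73  94 186 216 221 220 220 220]
 [ 14  57 160 210 220 211 121  71  68  70  75  98 203 218 221 220 221 221]
 [ 12  59 162 211 220 209 118  70  64  66  76 108 206 218 218 221 218 219]
 [ 17  62 165 211 219 202 115  69  68  73  79 132 207 220 220 220 218 219]
 [ 21  69 166 207 213 195 124  76  74  76 101 171 214 219 220 218 219 219]
 [ 35  83 138 172 172 172 123  79  70  82 141 205 219 218 220 219 220 220]
 [ 
[... 151 characters left out ...]
3 202 185 175 138 121 112  80  69 121 200 219 212 159 209 219 219 219]
 [204 181 143 131 122 121 102  82  67 125 192 205 203 152 208 220 220 220]
 [197 151 124 113 114 108 102  76  48  94 152 164 171 145 206 218 217 219]
 [169 128 114 102  99  93 102  63  64  85 116 119 118 143 209 219 219 220]
 [109  99  96  97  99 102 116  81 135 158 162 146 108 153 210 218 218 221]
 [ 96  94  97 104 136 147 126  93 188 213 208 175 120 164 211 219 219 219]
 [ 91  94 102 147 170 182 113 112 202 218 211 147 113 176 214 218 219 220]
 [ 95  96 106 158 157 160 105 160 210 216 200 125 102 178 215 217 220 219]]
seam line cols per row [(393.3, 158.8), (393.0, 159.8), (392.7, 160.7), (392.3, 161.7), (392.0, 162.6)]
```

In the side view the orange tip ends at (393,160), right on the seam line that continues at (392,163), so the alignment is good. Tracing the front run.

{"api": "step_arm", "payload": {
  "increments": [
    {"dx": 0, "dy": 0, "dz": 0.06, "wx": 0, "wy": 0, "wz": 0},
    {"dx": 0.16, "dy": -0.045, "dz": 0, "wx": 0, "wy": 0, "wz": 0},
    {"dx": 0.16, "dy": -0.045, "dz": 0, "wx": 0, "wy": 0, "wz": 0},
    {"dx": 0.16, "dy": -0.045, "dz": 0, "wx": 0, "wy": 0, "wz": 0},
    {"dx": 0.16, "dy": -0.045, "dz": 0, "wx": 0, "wy": 0, "wz": 0}
  ]
}}

```text
time_s: 20.65
eef_pos: [496.6, -185.8, 155.3]
ee_rot: [0.0, 0.738, 0.675, 0.0]
force: [-0.4, -0.2, -1.8]
grip_width: 0.309
grip_force: 79.6
```

{"api": "step_arm", "payload": {
  "increments": [
    {"dx": 0.16, "dy": -0.045, "dz": 0, "wx": 0, "wy": 0, "wz": 0},
    {"dx": 0.16, "dy": -0.045, "dz": 0, "wx": 0, "wy": 0, "wz": 0},
    {"dx": 0.16, "dy": -0.045, "dz": 0, "wx": 0, "wy": 0, "wz": 0},
    {"dx": 0.16, "dy": -0.045, "dz": 0, "wx": 0, "wy": 0, "wz": 0},
    {"dx": 0.16, "dy": -0.045, "dz": 0, "wx": 0, "wy": 0, "wz": 0}
  ]
}}

```text
time_s: 21.15
eef_pos: [492.8, -165.5, 155.3]
ee_rot: [0.0, 0.738, 0.675, 0.0]
force: [0.8, -0.2, -1.4]
grip_width: 0.312
grip_force: 79.6
```

```bash
python3 -c "
from tr import *
st((-53,73,62.5))"
```

```text
t 21.15 tip chamber [-53.  -14.4  62.7] yaw -5.16 F [ 0.8 -0.2 -1.4] grip 79.57846283912659
to (-53, 73, 62.5) units [ 3.36 -0.96  0.01]
```

{"api": "step_arm", "payload": {
  "increments": [
    {"dx": 0.16, "dy": -0.046, "dz": 0, "wx": 0, "wy": 0, "wz": 0},
    {"dx": 0.16, "dy": -0.046, "dz": 0, "wx": 0, "wy": 0, "wz": 0},
    {"dx": 0.16, "dy": -0.046, "dz": 0, "wx": 0, "wy": 0, "wz": 0},
    {"dx": 0.16, "dy": -0.046, "dz": 0, "wx": 0, "wy": 0, "wz": 0},
    {"dx": 0.16, "dy": -0.046, "dz": 0, "wx": 0, "wy": 0, "wz": 0}
  ]
}}

```text
time_s: 21.65
eef_pos: [488.9, -145.1, 155.3]
ee_rot: [0.0, 0.738, 0.675, 0.0]
force: [-0.2, 0.0, -1.4]
grip_width: 0.313
grip_force: 79.6
```

{"api": "step_arm", "payload": {
  "increments": [
    {"dx": 0.16, "dy": -0.046, "dz": 0, "wx": 0, "wy": 0, "wz": 0},
    {"dx": 0.16, "dy": -0.046, "dz": 0, "wx": 0, "wy": 0, "wz": 0},
    {"dx": 0.16, "dy": -0.046, "dz": 0, "wx": 0, "wy": 0, "wz": 0},
    {"dx": 0.16, "dy": -0.046, "dz": 0, "wx": 0, "wy": 0, "wz": 0},
    {"dx": 0.16, "dy": -0.046, "dz": 0, "wx": 0, "wy": 0, "wz": 0}
  ]
}}

```text
time_s: 22.15
eef_pos: [484.9, -124.6, 155.3]
ee_rot: [-0.0, 0.738, 0.675, -0.0]
force: [-0.5, 0.1, -1.8]
grip_width: 0.309
grip_force: 79.6
```

{"api": "step_arm", "payload": {
  "increments": [
    {"dx": 0.16, "dy": -0.046, "dz": 0, "wx": 0, "wy": 0, "wz": 0},
    {"dx": 0.16, "dy": -0.046, "dz": 0, "wx": 0, "wy": 0, "wz": 0},
    {"dx": 0.16, "dy": -0.046, "dz": 0, "wx": 0, "wy": 0, "wz": 0},
    {"dx": 0.16, "dy": -0.046, "dz": 0, "wx": 0, "wy": 0, "wz": 0},
    {"dx": 0.16, "dy": -0.046, "dz": 0, "wx": 0, "wy": 0, "wz": 0}
  ]
}}

```text
time_s: 22.65
eef_pos: [481.0, -104.2, 155.3]
ee_rot: [0.0, 0.738, 0.675, 0.0]
force: [0.3, 1.0, -2.2]
grip_width: 0.313
grip_force: 79.6
```

Run:
```python
from tr import *
st((-53,73,62.5))
c=shot('side','s12.png');s=ctrl.sense();R=rot(s).as_matrix();tip=np.array(s['eef_pos'])+R@np.array([-116.4,0,92.6])
f=cv2.cvtColor(c['frame'],cv2.COLOR_BGR2HSV);m=cv2.inRange(f,(2,100,50),(20,255,255));u=proj(c,tip);print('tip',u)
x,y=u.round().astype(int);ys,xs=np.nonzero(m[y-15:y+15,x-12:x+12]);print([(int(a),int(b)) for a,b in zip(xs+x-12,ys+y-15)])
print('seam',[proj(c,ch2w(q,(-53,k,60))).round(1).tolist() for k in(40,50,60,73)],proj(c,ch2w(q,(-40,73,60))).round(1))
g=cv2.cvtColor(c['frame'],cv2.COLOR_BGR2GRAY);print(x-12,y-6);print(g[y-6:y+14,x-12:x+14])
```

```text
t 22.65 tip chamber [-53.2  48.   62.7] yaw -5.15 F [ 0.3  1.  -2.2] grip 79.57717895507812
to (-53, 73, 62.5) units [ 0.96 -0.27  0.01]
tip [386.15879853 179.88641103]
[(387, 176), (386, 177), (387, 177), (386, 178), (387, 178), (386, 179), (387, 179), (386, 180)]
seam [[386.6, 178.9], [385.9, 181.0], [385.2, 183.1], [384.3, 185.8]] [379.4 185.1]
374 174
[[ 37  21  21  19  31  88 183 206 208 201 123  74  67  72  76  93 174 216
  217 162 108  90 106 186 213 217]
 [ 29  23  20  15  30  93 184 204 205 203 139  81  69  69  81 122 192 220
  213 140  95  92 120 199 216 218]
 [ 30  23   2  14  43 122 190 206 203 201 171 100  75  73  94 170 215 220
  202 127  93  98 149 204 216 216]
 [ 32  20  20  21  73 161 197 203 180 174 164  99  70  68 109 199 220 218
  174 113  92 102 170 209 214 216]
 [ 31  24  13  31  95 181 201 197 151 130 122  86  64  76 144 211 220 214
  147 101  91 117 186 213 218 217]
 [ 23  23  18  61 146 187 177 167 136 121 115  93  70  88 176 217 221 205
  129  93  96 148 205 216 218 220]
 [ 25  22  53 115 179 174 138 123 121 113 104  97  71  92 167 211 216 176
  115  91 104 
[... 738 characters left out ...]
48 102  92
  109 186 215 219 219 219 221 222]
 [111 110 109 110 114 110 123 134 139 153 190 212 218 219 198 130  95  90
  122 201 219 220 219 220 220 223]
 [102 103 104 103 105 108 121 128 133 144 197 211 206 208 179 117  93 101
  152 208 220 220 220 219 223 222]
 [ 94  97  93  95  95  96 101 106 111 120 162 174 170 169 137 101  90 108
  183 215 221 221 220 219 222 222]
 [ 96  92  95  91  92  94  93  95  95  99 107 119 121 119  99  92  93 124
  199 218 220 220 219 222 223 222]
 [ 96  91  91  93  96  92  92  94  94  91 100 102 102 106  96  88  98 154
  208 220 221 221 219 222 221 222]
 [ 93  91  91  91  94  94  92  94  94  96 102 102  99 105  96  94 110 184
  217 219 219 219 220 223 222 222]]
```

The corner in the side image (row 185, col 384-385) agrees with the prediction to within a pixel. On round the corner.

{"api": "step_arm", "payload": {
  "increments": [
    {"dx": 0.16, "dy": -0.045, "dz": 0, "wx": 0, "wy": 0, "wz": 0},
    {"dx": 0.16, "dy": -0.045, "dz": 0, "wx": 0, "wy": 0, "wz": 0},
    {"dx": 0.16, "dy": -0.045, "dz": 0, "wx": 0, "wy": 0, "wz": 0},
    {"dx": 0.16, "dy": -0.045, "dz": 0, "wx": 0, "wy": 0, "wz": 0},
    {"dx": 0.16, "dy": -0.045, "dz": 0, "wx": 0, "wy": 0, "wz": 0}
  ]
}}

```text
time_s: 23.2
eef_pos: [477.2, -83.8, 155.3]
ee_rot: [0.0, 0.738, 0.675, 0.0]
force: [0.2, -0.3, -2.1]
grip_width: 0.314
grip_force: 79.6
```

{"api": "step_arm", "payload": {
  "increments": [
    {"dx": 0.16, "dy": -0.045, "dz": 0, "wx": 0, "wy": 0, "wz": 0},
    {"dx": 0, "dy": 0, "dz": 0, "wx": 0, "wy": 0, "wz": 0},
    {"dx": 0.045, "dy": 0.16, "dz": 0, "wx": 0, "wy": 0, "wz": 0},
    {"dx": 0.045, "dy": 0.16, "dz": 0, "wx": 0, "wy": 0, "wz": 0},
    {"dx": 0.045, "dy": 0.16, "dz": 0, "wx": 0, "wy": 0, "wz": 0}
  ]
}}

```text
time_s: 23.7
eef_pos: [489.3, -77.8, 155.3]
ee_rot: [0.0, 0.738, 0.675, 0.0]
force: [0.7, 1.1, -1.6]
grip_width: 0.313
grip_force: 79.6
```

```bash
python3 -c "
from tr import *
st((22,73,62.5))"
```

```text
t 23.7 tip chamber [-40.2  72.4  62.7] yaw -5.16 F [ 0.7  1.1 -1.6] grip 79.57818746566772
to (22, 73, 62.5) units [0.7  2.39 0.01]
```

{"api": "step_arm", "payload": {
  "increments": [
    {"dx": 0.047, "dy": 0.16, "dz": 0, "wx": 0, "wy": 0, "wz": 0},
    {"dx": 0.047, "dy": 0.16, "dz": 0, "wx": 0, "wy": 0, "wz": 0},
    {"dx": 0.047, "dy": 0.16, "dz": 0, "wx": 0, "wy": 0, "wz": 0},
    {"dx": 0.047, "dy": 0.16, "dz": 0, "wx": 0, "wy": 0, "wz": 0},
    {"dx": 0.047, "dy": 0.16, "dz": 0, "wx": 0, "wy": 0, "wz": 0}
  ]
}}

```text
time_s: 24.2
eef_pos: [509.6, -73.6, 155.3]
ee_rot: [-0.0, 0.738, 0.675, -0.0]
force: [-0.3, -0.4, -1.9]
grip_width: 0.313
grip_force: 79.6
```

{"api": "step_arm", "payload": {
  "increments": [
    {"dx": 0.047, "dy": 0.16, "dz": 0, "wx": 0, "wy": 0, "wz": 0},
    {"dx": 0.047, "dy": 0.16, "dz": 0, "wx": 0, "wy": 0, "wz": 0},
    {"dx": 0.047, "dy": 0.16, "dz": 0, "wx": 0, "wy": 0, "wz": 0},
    {"dx": 0.047, "dy": 0.16, "dz": 0, "wx": 0, "wy": 0, "wz": 0},
    {"dx": 0.047, "dy": 0.16, "dz": 0, "wx": 0, "wy": 0, "wz": 0}
  ]
}}

```text
time_s: 24.7
eef_pos: [530.0, -69.6, 155.3]
ee_rot: [-0.0, 0.738, 0.675, -0.0]
force: [0.1, -0.9, -1.8]
grip_width: 0.318
grip_force: 79.6
```

{"api": "step_arm", "payload": {
  "increments": [
    {"dx": 0.047, "dy": 0.16, "dz": 0, "wx": 0, "wy": 0, "wz": 0},
    {"dx": 0.047, "dy": 0.16, "dz": 0, "wx": 0, "wy": 0, "wz": 0},
    {"dx": 0.047, "dy": 0.16, "dz": 0, "wx": 0, "wy": 0, "wz": 0},
    {"dx": 0.047, "dy": 0.16, "dz": 0, "wx": 0, "wy": 0, "wz": 0},
    {"dx": 0.047, "dy": 0.16, "dz": 0, "wx": 0, "wy": 0, "wz": 0}
  ]
}}

```text
time_s: 25.2
eef_pos: [550.5, -65.5, 155.3]
ee_rot: [-0.0, 0.738, 0.675, -0.0]
force: [0.2, -0.5, -0.7]
grip_width: 0.316
grip_force: 79.6
```

{"api": "step_arm", "payload": {
  "increments": [
    {"dx": 0, "dy": 0.06, "dz": 0, "wx": 0, "wy": 0, "wz": 0},
    {"dx": 0, "dy": 0, "dz": 0, "wx": 0, "wy": 0, "wz": 0},
    {"dx": 0, "dy": 0, "dz": 0, "wx": 0, "wy": 0, "wz": 0}
  ]
}}

```text
time_s: 25.5
eef_pos: [551.5, -65.7, 155.3]
ee_rot: [-0.0, 0.738, 0.675, -0.0]
force: [-0.2, -1.0, -1.4]
grip_width: 0.311
grip_force: 79.6
```

Run:
```python
from tr import *
st((22,73,62.5))
c=shot('side','s13.png');s=ctrl.sense();R=rot(s).as_matrix();tip=np.array(s['eef_pos'])+R@np.array([-116.4,0,92.6])
f=cv2.cvtColor(c['frame'],cv2.COLOR_BGR2HSV);u=proj(c,tip);print('tip',u,'seam8',proj(c,ch2w(q,(22,73,60))))
x,y=u.round().astype(int);m=cv2.inRange(f,(0,100,50),(20,255,255));ys,xs=np.nonzero(m[y-15:y+15,x-12:x+12]);print([(int(a),int(b),int(f[b,a,0])) for a,b in zip(xs+x-12,ys+y-15)])
p=np.array(s['eef_pos']);print('up and back to rest:');
plan([599.6,1.0,200],n=6,start=[p[0],p[1],200])
```

```text
t 25.5 tip chamber [23.2 72.7 62.7] yaw -5.15 F [-0.2 -1.  -1.4] grip 79.57833766937256
to (22, 73, 62.5) units [-0.   -0.05  0.01]
tip [355.88818136 180.50856703] seam8 [356.26058333 181.48324388]
[(355, 178, 10), (356, 178, 10), (357, 178, 10), (355, 179, 9), (356, 179, 10), (355, 180, 8), (356, 180, 11), (356, 181, 11), (355, 182, 2), (356, 182, 6), (357, 182, 6), (354, 183, 2), (355, 183, 1), (356, 183, 0), (357, 183, 2), (354, 184, 2), (355, 184, 1), (356, 184, 1), (357, 184, 2), (356, 185, 5)]
up and back to rest:
0 {'dx': 0.47, 'dy': 0.28}
1 {'dx': 0.47, 'dy': 0.28}
2 {'dx': 0.47, 'dy': 0.28}
3 {'dx': 0.47, 'dy': 0.28}
4 {'dx': 0.47, 'dy': 0.28}
5 {'dx': 0.47, 'dy': 0.28}
```

The tip is at the red dot (tip pixel (356,181), dot (356,183)). Lifting slowly, then going back to the rest.

{"api": "step_arm", "payload": {
  "increments": [
    {"dx": 0, "dy": 0, "dz": -0.14, "wx": 0, "wy": 0, "wz": 0},
    {"dx": 0, "dy": 0, "dz": -0.16, "wx": 0, "wy": 0, "wz": 0},
    {"dx": 0, "dy": 0, "dz": -0.16, "wx": 0, "wy": 0, "wz": 0},
    {"dx": 0, "dy": 0, "dz": -0.16, "wx": 0, "wy": 0, "wz": 0},
    {"dx": 0, "dy": 0, "dz": -0.4, "wx": 0, "wy": 0, "wz": 0}
  ]
}}

```text
time_s: 26.05
eef_pos: [551.3, -65.6, 180.8]
ee_rot: [-0.001, 0.738, 0.675, -0.0]
force: [-0.1, 0.2, -2.0]
grip_width: 0.312
grip_force: 79.6
```

{"api": "step_arm", "payload": {
  "increments": [
    {"dx": 0.3, "dy": 0.2, "dz": -0.4, "wx": 0, "wy": 0, "wz": 0},
    {"dx": 0.5, "dy": 0.3, "dz": -0.4, "wx": 0, "wy": 0, "wz": 0},
    {"dx": 0.5, "dy": 0.3, "dz": 0, "wx": 0, "wy": 0, "wz": 0},
    {"dx": 0.5, "dy": 0.3, "dz": 0, "wx": 0, "wy": 0, "wz": 0},
    {"dx": 0.5, "dy": 0.3, "dz": 0, "wx": 0, "wy": 0, "wz": 0}
  ]
}}

```text
time_s: 26.55
eef_pos: [592.2, -10.4, 200.3]
ee_rot: [-0.0, 0.738, 0.675, -0.0]
force: [0.1, 0.4, -1.6]
grip_width: 0.31
grip_force: 79.6
```

{"api": "step_arm", "payload": {
  "increments": [
    {"dx": 0.5, "dy": 0.3, "dz": 0, "wx": 0, "wy": 0, "wz": 0},
    {"dx": 0, "dy": 0, "dz": 0.6, "wx": 0, "wy": 0, "wz": 0},
    {"dx": 0, "dy": 0, "dz": 0.8, "wx": 0, "wy": 0, "wz": 0},
    {"dx": 0, "dy": 0, "dz": 0.8, "wx": 0, "wy": 0, "wz": 0},
    {"dx": 0, "dy": 0, "dz": 0.4, "wx": 0, "wy": 0, "wz": 0}
  ]
}}

```text
time_s: 27.05
eef_pos: [599.9, 0.9, 133.7]
ee_rot: [-0.001, 0.738, 0.675, -0.001]
force: [0.3, -0.4, -1.1]
grip_width: 0.312
grip_force: 79.6
```

{"api": "step_arm", "payload": {
  "increments": [
    {"dx": 0, "dy": 0, "dz": 0.15, "wx": 0, "wy": 0, "wz": 0},
    {"dx": 0, "dy": 0, "dz": 0.1, "wx": 0, "wy": 0, "wz": 0},
    {"dx": 0, "dy": 0, "dz": 0.08, "wx": 0, "wy": 0, "wz": 0},
    {"dx": 0, "dy": 0, "dz": 0, "wx": 0, "wy": 0, "wz": 0}
  ]
}}

```text
time_s: 27.45
eef_pos: [600.4, 0.2, 128.0]
ee_rot: [0.0, 0.738, 0.675, 0.0]
force: [0.5, 0.1, -2.7]
grip_width: 0.314
grip_force: 79.6
```

{"api": "step_arm", "payload": {
  "increments": [
    {"dx": 0, "dy": 0, "dz": 0.05, "wx": 0, "wy": 0, "wz": 0},
    {"dx": 0, "dy": 0, "dz": 0, "wx": 0, "wy": 0, "wz": 0}
  ]
}}

```text
time_s: 27.65
eef_pos: [600.3, 0.2, 126.5]
ee_rot: [0.0, 0.738, 0.675, 0.0]
force: [0.2, 0.0, -2.0]
grip_width: 0.311
grip_force: 79.6
```

{"api": "step_arm", "payload": {
  "increments": [
    {"dx": 0, "dy": 0, "dz": 0.05, "wx": 0, "wy": 0, "wz": 0},
    {"dx": 0, "dy": 0, "dz": 0, "wx": 0, "wy": 0, "wz": 0}
  ]
}}

```text
time_s: 27.85
eef_pos: [600.2, 0.2, 125.0]
ee_rot: [-0.0, 0.738, 0.675, -0.0]
force: [-0.4, -0.0, -1.8]
grip_width: 0.311
grip_force: 79.6
```

{"api": "step_arm", "payload": {
  "increments": [
    {"dx": 0, "dy": 0, "dz": 0.05, "wx": 0, "wy": 0, "wz": 0},
    {"dx": 0, "dy": 0, "dz": 0, "wx": 0, "wy": 0, "wz": 0}
  ]
}}

```text
time_s: 28.05
eef_pos: [600.1, 0.2, 123.6]
ee_rot: [-0.0, 0.738, 0.675, -0.0]
force: [1.0, -0.5, -1.7]
grip_width: 0.309
grip_force: 79.6
```

{"api": "step_arm", "payload": {
  "increments": [
    {"dx": 0, "dy": 0, "dz": 0.05, "wx": 0, "wy": 0, "wz": 0},
    {"dx": 0, "dy": 0, "dz": 0, "wx": 0, "wy": 0, "wz": 0}
  ]
}}

```text
time_s: 28.25
eef_pos: [600.3, 0.2, 122.7]
ee_rot: [0.0, 0.738, 0.675, 0.0]
force: [-0.3, 0.1, -1.1]
grip_width: 0.314
grip_force: 79.7
```

{"api": "step_arm", "payload": {
  "increments": [
    {"dx": 0, "dy": 0, "dz": 0.04, "wx": 0, "wy": 0, "wz": 0},
    {"dx": 0, "dy": 0, "dz": 0, "wx": 0, "wy": 0, "wz": 0}
  ]
}}

```text
time_s: 28.45
eef_pos: [600.3, 0.2, 122.6]
ee_rot: [0.0, 0.738, 0.675, 0.0]
force: [-3.1, 0.6, 7.5]
grip_width: 0.313
grip_force: 80.8
```

Contact at TCP z 122.6, as expected. Releasing, then rising straight up.

{"api": "step_arm", "payload": {
  "increments": [
    {"dx": 0, "dy": 0, "dz": 0, "wx": 0, "wy": 0, "wz": 0},
    {"dx": 0, "dy": 0, "dz": 0, "wx": 0, "wy": 0, "wz": 0},
    {"dx": 0, "dy": 0, "dz": 0, "wx": 0, "wy": 0, "wz": 0},
    {"dx": 0, "dy": 0, "dz": 0, "wx": 0, "wy": 0, "wz": 0},
    {"dx": 0, "dy": 0, "dz": 0, "wx": 0, "wy": 0, "wz": 0}
  ],
  "fingers": 60
}}

```text
time_s: 28.95
eef_pos: [600.2, 0.2, 121.5]
ee_rot: [-0.0, 0.738, 0.675, -0.0]
force: [0.2, -0.0, 0.4]
grip_width: 0.704
grip_force: 0.0
```

{"api": "step_arm", "payload": {
  "increments": [
    {"dx": 0, "dy": 0, "dz": -0.3, "wx": 0, "wy": 0, "wz": 0},
    {"dx": 0, "dy": 0, "dz": -0.8, "wx": 0, "wy": 0, "wz": 0},
    {"dx": 0, "dy": 0, "dz": -0.9, "wx": 0, "wy": 0, "wz": 0},
    {"dx": 0, "dy": 0, "dz": -0.9, "wx": 0, "wy": 0, "wz": 0},
    {"dx": 0, "dy": 0, "dz": -0.9, "wx": 0, "wy": 0, "wz": 0}
  ]
}}

```text
time_s: 29.45
eef_pos: [600.2, 0.2, 218.1]
ee_rot: [0.0, 0.738, 0.675, 0.0]
force: [0.1, 0.5, 0.2]
grip_width: 0.706
grip_force: 0.0
```

{"api": "step_arm", "payload": {
  "increments": [
    {"dx": 0, "dy": 0, "dz": 0, "wx": 0, "wy": 0, "wz": 0},
    {"dx": 0, "dy": 0, "dz": 0, "wx": 0, "wy": 0, "wz": 0},
    {"dx": 0, "dy": 0, "dz": 0, "wx": 0, "wy": 0, "wz": 0},
    {"dx": 0, "dy": 0, "dz": 0, "wx": 0, "wy": 0, "wz": 0}
  ]
}}

```text
time_s: 29.85
eef_pos: [599.9, 0.2, 215.5]
ee_rot: [-0.001, 0.738, 0.675, -0.001]
force: [-0.6, 0.1, -0.1]
grip_width: 0.7
grip_force: 0.0
```

Run:
```python
from h import *
s=ctrl.sense();print(s['eef_pos'],s['force'])
c=shot('wrist');print(*bluetop(c),sep='\n')
for cam in('top','side'):
  c=shot(cam)
  for l in['wand','wand_tip']:print(cam,l,lm(c,cam,l,4))
```

```text
[5.99914811e+02 2.37887887e-01 2.15492615e+02] [-0.59168092  0.09489377 -0.09711264]
[ 297  152   52  174 7059]
[[593.2528006   57.38143176]
 [619.43160822  55.0157134 ]
 [612.29772963 -42.41888585]
 [582.9239186  -39.76832502]]
[26.28548253 97.69541113 29.49315594]
[602.22638698  10.34594737 122.        ]
top wand [(0.77, [603.0, 5.0, 87.0]), (0.75, [378.0, 517.0, 17.0])]
top wand_tip [(0.63, [274.0, 424.0, 16.0]), (0.4, [528.0, -262.0, -1.0])]
side wand [(0.87, [313.0, -47.0, 11.0]), (0.67, [557.0, 439.0, -4.0]), (0.58, [601.0, 12.0, 86.0]), (0.55, [383.0, 518.0, 11.0])]
side wand_tip [(0.79, [448.0, -41.0, 15.0]), (0.71, [478.0, -244.0, 63.0]), (0.68, [279.0, 429.0, 14.0]), (0.61, [591.0, -114.0, 26.0])]
```

The wand lies flat at about (602,8) on the rest, and the robot is clear of it. Handing in.

```bash
python3 -c "
from rig import finish_job
print(finish_job())"
```

```text
the job is handed in; nothing more can be done
None
```

I drew the wand from its holster, traced the seam with it from the green dot to the red dot, laid it back flat on the rest block and let go. The job was handed in at about 30 s of the 72 s allowed, and no verdict came back.

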